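# Pull down the kiln hatch with the hook pole

## Task

Take the hook pole from its stand and use its hook in the ring on the bench kiln's hatch to pull the hatch down until it clicks past its catch and stays open by itself, never pulling or pushing on the kiln with more than 20 N. Then unhook the pole and lay it back on its stand as it lay before. Do not touch the kiln or its hatch with the hand or arm, and leave the things standing nearby where they are.

Things in the scene. Friction and masses are not known exactly. Their poses are not given: they have to be found in the camera images.
- kiln: Grey box-shaped bench kiln, fixed, 280 mm wide (its y), 345 mm high, vent on the roof to 381 mm. Origin on the bench under the middle of its front face; the front looks along its own -x, z up; the box fills x = 10 to 280 mm, a control box stands out to y = +186 mm. A white hatch closes the front, 216 mm wide, 220 mm high, 20 mm thick, and tips out and down about its lower edge.
- hinge (a point): Middle of the hatch's hinge line, which runs along the kiln's y axis, 80 mm above the bench and 10 mm behind the front face; axes as the kiln's.
- hatch (a joint): Hatch angle, rad: 0 shut (upright), grows as it tips out to the kiln's -x and down. A spring shuts it: 3 N at the ring at first, 4 N later. A hidden stay, set anew each time, has its solid stop somewhere from 0.70 to 0.90. On the ring's last 13 mm before the stop a catch adds to the pull (10 to 16 N in all); 3 mm before the stop it clicks, the pull drops, the hatch stays. Let go earlier, it shuts.
- ring (a point): Centre of the brass ring on the hatch's outside: hole 18 mm across, bar 6 mm thick, 24 mm out from the face, level when shut (hole up and down). In the hatch's frame (origin on the hinge, turning with it; axes as the kiln's when shut) it is at x = -34, y = 0, z = 190 mm, hole along z. A stem 9 mm thick joins it to the hatch.
- pole: Hook pole, 250 mm long, about 150 g. Origin on its axis in the middle of the grip; x along it to the hook end, z up as it lies. Square wooden grip 18 x 18 mm from x = -70 to +50 mm, then a steel rod 7 mm thick to x = 174 mm, bent down (-z) there into a hook tip 7 mm thick that ends at z = -38 mm and leans 5 mm back towards the grip.
- hook (a point): Point on the centre line of the hook tip just under the bend, at x = 174.5, z = -12 mm of the pole; axes as the pole's. The ring's hole should come to about here; the tip reaches 26 mm further down.
- stand: Fixed dark wooden stand, 200 x 70 mm, two forked uprights that carry the pole level, hook end towards the stand's x. Origin on the bench under the pole's origin. Fork at x = -55 mm (under the grip, slot 28 mm wide, floor 56 mm high) and at x = +90 mm (under the rod, slot 24 mm, floor 61 mm high); cheeks flare out, tops at 82 mm.
- rest (a point): Where the pole's origin lies when the pole is on its stand: 65 mm above the stand's origin; axes as the stand's.
- jar: Bystander: small amber glass jar with a steel lid, 52 mm wide, 70 mm high; origin in the middle of its underside.
- mandrel: Bystander: steel tapered ring post on a round foot 60 mm wide, 90 mm high; origin in the middle of its underside.
- bench_block: Bystander: dark steel block 60 x 60 x 25 mm; origin in the middle of its underside.

How it is judged:
On the way, in this order (a step that is already met when the one before it is completed fails the run):
1. the hook is in the ring of the shut hatch (distance between hook and ring below 0.012 m and value of joint hatch below 0.3 rad), for 0.1 s.
2. the hatch is pulled well down, the hook still in the ring (value of joint hatch above 0.68 rad and distance between hook and ring below 0.022 m), for 0.1 s.
At the end, for the whole second after the job is handed in: The hatch stays open by itself, at rest on its catch (angle above 0.68 rad; short of the catch it would have swung shut); the pole lies at rest on both forks of its stand, hook down at the stand's +x end, its origin within 25 mm sideways and 6 mm in height of the rest point (value of joint hatch above 0.68 rad and horizontal distance between pole and rest below 0.025 m and z of pole in the frame of rest between -0.006 and 0.006 m and angle between pole's own z axis and vertical below 0.15 rad and x of hook in the frame of rest above 0.12 m and linear speed of pole below 0.02 m/s and velocity of joint hatch between -0.05 and 0.05 rad/s); the robot touches nothing.
It fails at once if the pole pulls or pushes on the kiln or its hatch with more than 20 N (contact force between pole and kiln above 20 N).
It fails at once if the hand or the arm touches the kiln or its hatch (contact force between any of the arm, the fingers and kiln above 0.5 N).
It fails at once if a bystander is moved more than 20 mm or tipped (distance of any of jar, mandrel, bench_block from where it was at the start of the episode above 0.02 m or angle between any of jar, mandrel's own z axis and vertical above 0.3 rad).
It also fails if it takes over 72 s, if anything falls off the work surface, if the arm or the gripper's body presses on something with over 40 N, if the wrist force passes 120 N, or if a joint passes its speed limit or range.

## Robot

A 7-joint arm with a two-finger parallel gripper is mounted at the origin on the work surface. World frame = base frame: x ahead of the robot, y to its left, z up, the work surface at z = 0. Lengths are in m, angles in rad, forces in N, time in s.
With the tool pointing down it reaches from about 0.4 to 0.85 m from the base axis. Payload 4.4 kg.
Tool frame: the origin (TCP) lies midway between the tips of the shut fingers; the grasp point (between the pads) lies 19 mm behind it; z points along the fingers, y is the line along which they close (so a half turn about z gives the same grasp; the last joint's range is limited). The gripper opens to 94 mm and grips with 3 to 60 N. Pads are 16 mm wide; open, the fingers measure 119 mm over their backs; the gripper's body (75 mm by 177 mm) begins 78 mm behind the grasp point.
Start: joints at [-1.261, 0.628, 0.038, 1.517, -0.027, 0.996, -0.02], TCP at [0.239, 0.605, 0.205] pointing down, gripper open.
Joint ranges: [-3.06, 3.06], [-0.37, 2.12], [-1.25, 1.32], [0.18, 2.47], [-1.1, 4.24], [0.23, 1.98], [-2.94, 2.94]. Speed limits (rad/s): [2.57, 2.57, 3.14, 3.14, 3.14, 3.14, 3.14].

## Interface

Orientations are given as [roll, pitch, yaw] about the fixed x, y, z axes, in that order (R = Rz(yaw) Ry(pitch) Rx(roll)).
In Python, from rig import * gives the robot as it stands.
- The arm moves only by the tool apply_moves, never from a script. Its argument "motion" is a list that holds one entry, the list of rows, each a list of 7 numbers: the turn, a rotation vector about the tool's x, y, z in normalised numbers (1 is pi/2 rad), then the shift along the tool's x, y, z in fractions of the full range, 1 being 400 mm, then the finger opening in m, from 0 to 0.094. A call has 1 to 10 rows; each row is the pose to reach, as a shift and turn from the pose commanded when the call began, along the tool's axes at that moment; what a row does not reach only later rows make up. A row lasts 1/10 s, in which the tool goes at most 50 mm and 8.59 degrees, less where a joint would pass 70% of its speed; a pose out of reach is approached as far as the arm can. A call with a gripper value outside its range is refused whole. The fingers move at their own pace and stop on an object; "force" is the grip in N (left out, the last holds). Time passes only in rows, so rows that repeat a pose let the fingers close. It gives the time, the measured TCP pose, the force, the opening and the grip force at its end, in the units of the state.
- get_obs(): the state, without advancing time (a new reading comes with each control period).
- grab_frame(name): name is "scene" or "top" or "wrist"; returns the picture (384x512x3 uint8, red, green, blue); there is no depth.
- camera_params(name): a dict with "fx", "fy", "cx", "cy" (pixels), "origin" and "rotation" of the camera in the world. Camera axes: x right, y down, z forward; pixel columns grow to the right and rows downward; lengths in m; the calibration is good to about 2 mm. A picture is of the moment at which its call begins: read the wrist's pose just before it. camera_params takes no time and is no camera call; for the wrist camera it gives the pose at the moment of the call.
- finish_job(): hands the job in; it is judged then, once.
Trained networks look in the newest picture that a camera, given by its name, has taken for a name from the list of things; names that differ only in an ending like _2 or _b are one class to them, and where a whole thing is asked for, a point or a joint stands for the part that bears it (a point fixed in the world has none). Each returns a list of dicts, best first, with "p" (0 to 1); they miss things now and then, are a little off and sometimes report something else, mostly with a low value. They report only what shows in the picture. A call takes as long as a camera call.
- boxes_of(name, camera): "rect" ([left, top, width, height] in pixels, round what is visible of it).
- cut_out(name, camera): "region" (384x512 bool, what is visible of it) and "rect" ([left, top, width, height] in pixels, round what is visible of it).
- tip_of(name, camera): "pixel" ([column, row] in pixels: a listed point, or the origin of a listed thing).
The state is a dict: "clock": time; "q": joint angles; "joint_velocities": joint speeds; "tau": joint torques, N m; "ee_pos": TCP position; "ee_rot": TCP orientation; "contact_force": force on the tool from outside, world axes, zero at the start; "torque": the same for the moment, N m; "grip_width": opening from 0.0 (shut) to 1.0 (fully open); "grip_force": force on a finger pad.
Only numpy, scipy, OpenCV 4.12 (cv2) and the standard library are available. Lean on these libraries where they do the work, as an engineer would, in place of code of your own. Each camera call takes 0.05 s, during which the arm holds its last target. There are 200 camera calls.

## Working session

There is one attempt and no reset: what is moved stays moved. The work goes in short steps, Python scripts to look and compute and a tool call to move; the robot and the scene stay as the last step left them, time stands still between calls to the robot, and variables do not carry over. Pictures are saved under pics/ and viewed, at most 10 in all, crops included, and the job is handed in when it is done.

Besides the shell and the picture viewer there is one more tool, called after ">>>" by a JSON object that holds its "op" and its "data", one argument or row to a line. apply_moves: Moves the arm, as the interface text tells. Its arguments: {"type":"object","properties":{"motion":{"type":"array"},"force":{"type":"number"}},"required":["motion"]}

```bash
mkdir -p pics; ls; cat > h.py <<'E'
from rig import *
import numpy as np, cv2
from scipy.spatial.transform import Rotation as R
E
python3 - <<'E'
from h import *
o=get_obs();print(o['clock'],o['ee_pos'],o['ee_rot'],o['grip_width'])
ims=[]
for c in ['scene','top']:
    im=grab_frame(c);ims.append(im)
    p=camera_params(c);print(c,p)
    for n in ['kiln','hinge','ring','pole','hook','stand','jar','mandrel','bench_block']:
        t=tip_of(n,c);b=boxes_of(n,c)
        print(n,[(np.round(x['pixel'],1).tolist(),round(x['p'],2)) for x in t[:2]],[(np.round(x['rect']).tolist(),round(x['p'],2)) for x in b[:2]])
cv2.imwrite('pics/a.png',cv2.resize(np.hstack(ims)[:,:,::-1],(800,300)))
cv2.imwrite('pics/scene.png',ims[0][:,:,::-1]);cv2.imwrite('pics/top.png',ims[1][:,:,::-1])
E
```

```text
pics
0.0 [0.23827811 0.60403592 0.20455671] [-3.13969538e+00  3.68503648e-05  2.76582452e+00] 0.9993096349521313
scene {'fx': 446.23574909390373, 'fy': 446.23574909390373, 'cx': 254.36980175226964, 'cy': 184.66318124324752, 'origin': array([0.65525407, 0.41011916, 1.27564513]), 'rotation': array([-2.82792396e+00, -1.99658386e-03,  2.88412582e+00])}
kiln [([254.3, 133.5], 0.95)] [([180.0, 0.0, 126.0, 137.0], 0.76)]
hinge [([252.6, 119.0], 0.89), ([197.5, 200.6], 0.45)] [([178.0, 0.0, 132.0, 134.0], 0.56), ([199.0, 278.0, 22.0, 22.0], 0.27)]
ring [([258.5, 97.1], 0.94), ([319.3, 262.0], 0.34)] [([209.0, 69.0, 85.0, 59.0], 0.86), ([177.0, 0.0, 128.0, 136.0], 0.53)]
pole [([316.0, 260.1], 0.71), ([254.9, 130.9], 0.25)] [([256.0, 251.0, 86.0, 29.0], 0.79), ([193.0, 234.0, 25.0, 19.0], 0.31)]
hook [([254.7, 276.9], 0.59)] [([252.0, 255.0, 93.0, 25.0], 0.97)]
stand [([314.1, 264.3], 0.83), ([249.9, 277.8], 0.35)] [([275.0, 247.0, 73.0, 36.0], 0.77)]
jar [([194.3, 203.5], 0.8), ([249.1, 277.8], 0.2)] [([186.0, 190.0, 17.0, 19.0], 0.9)]
mandrel [([211.4, 287.1], 0.57)] [([199.0, 279.0, 22.0, 
[... 361 characters left out ...]
42.7], 0.56)] [([343.0, 130.0, 169.0, 178.0], 0.67)]
hinge [([349.8, 243.8], 0.55)] [([340.0, 133.0, 168.0, 172.0], 0.66)]
ring [([355.4, 225.9], 0.84)] [([140.0, 227.0, 32.0, 92.0], 0.69)]
pole [([152.7, 279.9], 0.79)] [([149.0, 203.0, 10.0, 111.0], 0.92)]
hook [([155.3, 200.6], 0.83), ([356.2, 228.6], 0.66)] [([146.0, 201.0, 10.0, 112.0], 0.79), ([347.0, 166.0, 42.0, 125.0], 0.29)]
stand [([156.9, 276.5], 0.81)] [([138.0, 232.0, 37.0, 88.0], 0.72)]
jar [([258.0, 158.9], 0.62)] [([252.0, 141.0, 20.0, 27.0], 0.9)]
mandrel [([159.2, 157.9], 0.78)] [([149.0, 145.0, 25.0, 28.0], 0.76), ([342.0, 165.0, 45.0, 126.0], 0.51)]
bench_block [([210.5, 163.4], 0.77)] [([193.0, 148.0, 33.0, 29.0], 0.87)]
```

View pics/scene.png

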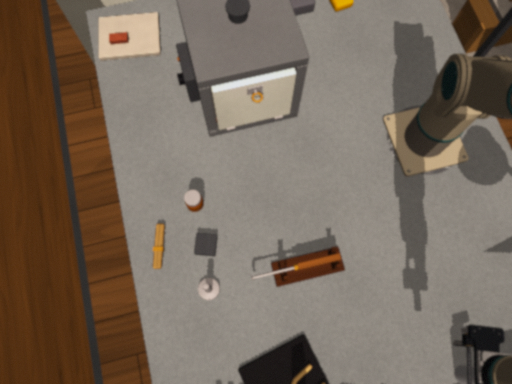

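View pics/top.png

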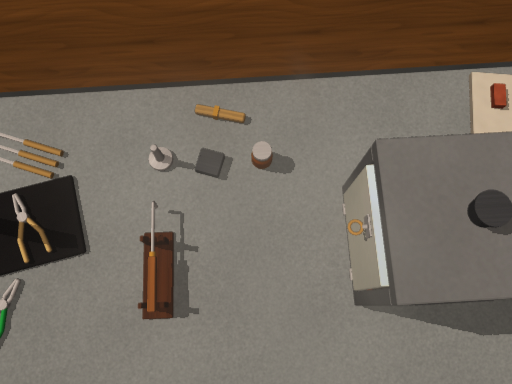

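```bash
cat >> h.py <<'E'
def rot(p): return R.from_euler('xyz',p['rotation']).as_matrix() if np.ndim(p['rotation'])==1 else np.array(p['rotation'])
def ray(p,px):
    d=rot(p)@np.array([(px[0]-p['cx'])/p['fx'],(px[1]-p['cy'])/p['fy'],1]);return d/np.linalg.norm(d)
def tri(obs):
    A=0;b=0
    for p,px in obs:
        d=ray(p,px);M=np.eye(3)-np.outer(d,d);A=A+M;b=b+M@p['origin']
    return np.linalg.solve(A,b)
def onz(p,px,z):
    d=ray(p,px);return p['origin']+d*(z-p['origin'][2])/d[2]
def proj(p,X):
    c=(np.atleast_2d(X)-p['origin'])@rot(p);return np.c_[p['fx']*c[:,0]/c[:,2]+p['cx'],p['fy']*c[:,1]/c[:,2]+p['cy']]
E
python3 - <<'E'
from h import *
S=camera_params('scene');T=camera_params('top')
D=dict(kiln=([254.3,133.5],[339.7,242.7],0),hinge=([252.6,119],[349.8,243.8],.08),ring=([258.5,97.1],[355.4,225.9],.27),pole=([316,260.1],[152.7,279.9],.065),hook=([254.7,276.9],[155.3,200.6],.053),stand=([314.1,264.3],[156.9,276.5],0),jar=([194.3,203.5],[258,158.9],0),mandrel=([211.4,287.1],[159.2,157.9],0),bench_block=([207.3,243.9],[210.5,163.4],0))
for n,(a,b,z) in D.items(): print(n,tri([(S,a),(T,b)]).round(3),onz(S,a,z).round(3),onz(T,b,z).round(3))
c=camera_params('wrist');o=get_obs();Rt=R.from_euler('xyz',o['ee_rot']).as_matrix()
print('wrist cam in tool',Rt.T@(c['origin']-o['ee_pos']),(Rt.T@rot(c)).round(3),c['fx'],c['cx'],c['cy']);print(Rt.round(3))
E
```

```text
kiln [ 0.508 -0.146  0.017] [ 0.505 -0.152  0.   ] [ 0.512 -0.151  0.   ]
hinge [ 0.503 -0.163  0.072] [ 0.507 -0.163  0.08 ] [ 0.498 -0.157  0.08 ]
ring [ 0.504 -0.126  0.277] [ 0.501 -0.127  0.27 ] [ 0.507 -0.13   0.27 ]
pole [0.448 0.281 0.074] [0.446 0.281 0.065] [0.45  0.283 0.065]
hook [0.623 0.278 0.07 ] [0.618 0.281 0.053] [0.632 0.278 0.053]
stand [0.454 0.284 0.035] [0.444 0.284 0.   ] [0.461 0.288 0.   ]
jar [0.732 0.029 0.017] [0.735 0.022 0.   ] [0.736 0.03  0.   ]
mandrel [0.741 0.273 0.035] [0.74  0.271 0.   ] [0.755 0.278 0.   ]
bench_block [0.726 0.15  0.013] [0.724 0.15  0.   ] [0.732 0.15  0.   ]
wrist cam in tool [ 0.08216544  0.00042931 -0.17945059] [[ 0.001 -0.961 -0.276]
 [ 1.     0.001  0.001]
 [-0.    -0.276  0.961]] 325.8081721611309 254.03677913192305 185.42049581948214
[[-0.93   0.367 -0.   ]
 [ 0.367  0.93  -0.   ]
 [ 0.    -0.    -1.   ]]
```

```bash
cat >> h.py <<'E'
def tool(): 
    o=get_obs();return np.array(o['ee_pos']),R.from_euler('xyz',o['ee_rot']).as_matrix(),o
def frame(yaw,pitch=0):
    """tool with x opposite to pole x; pole heading yaw, hook end raised by pitch"""
    px=np.array([np.cos(yaw)*np.cos(pitch),np.sin(yaw)*np.cos(pitch),np.sin(pitch)])
    y=np.cross([0,0,1],px);y/=np.linalg.norm(y);z=np.cross(px,y)
    return np.c_[-px,y,-z]   # x=-px, y, z=-polez
def move(P,Rw):
    p,r,o=tool();rv=R.from_matrix(r.T@Rw).as_rotvec(degrees=True)
    print('turn',rv.round(2),'shift',(r.T@(np.array(P)-p)).round(4),'dist',np.linalg.norm(P-p).round(3));return
E
python3 - <<'E'
from h import *
move(np.array([.47,.283,.25]),frame(0))
E
```

```text
turn [ -0.    -0.   -21.53] shift [-0.3333 -0.2143 -0.0445] dist 0.399
```

Careful with the scale: shifts go in shares of 400 mm and turns go in shares of pi/2 rad. That gives: -0.333 m is -0.8325, -0.32 m is -0.8, -21.5 degrees is -0.2389.

>>> {"op": "apply_moves", "data": {
  "motion": [
    [[0, 0, -0.0222, -0.0825, -0.0525, -0.0125, 0.094], [0, 0, -0.0556, -0.1875, -0.12, -0.025, 0.094], [0, 0, -0.0889, -0.2925, -0.1875, -0.04, 0.094], [0, 0, -0.1222, -0.4, -0.2575, -0.055, 0.094], [0, 0, -0.1556, -0.5075, -0.325, -0.07, 0.094], [0, 0, -0.1889, -0.615, -0.395, -0.085, 0.094], [0, 0, -0.2167, -0.72, -0.465, -0.1, 0.094], [0, 0, -0.2389, -0.8, -0.515, -0.11, 0.094], [0, 0, -0.2389, -0.8325, -0.535, -0.11, 0.094], [0, 0, -0.2389, -0.8325, -0.535, -0.11, 0.094]]
  ]
}}

```text
clock: 2.9
ee_pos: [0.4715, 0.2809, 0.2496]
ee_rot: [-3.141, 0.001, 3.135]
contact_force: [0.6, 0.4, -0.2]
grip_width: 1.002
grip_force: 0.0
```

```bash
python3 - <<'E'
from h import *
p,r,o=tool();print(o['clock'],p,o['ee_rot'],o['q'])
c=camera_params('wrist');im=grab_frame('wrist');cv2.imwrite('pics/w1.png',im[:,:,::-1])
for n,z in [('pole',.065),('hook',.053),('stand',0),('rest',.065),('mandrel',0),('bench_block',0)]:
    for t in tip_of(n,'wrist')[:2]: print(n,np.round(t['pixel'],1),round(t['p'],2),onz(c,t['pixel'],z).round(4))
E
```

```text
2.9 [0.47147028 0.28088341 0.2496345 ] [-3.14100758e+00  9.13179864e-04  3.13531795e+00] [-0.56577691  0.4326666  -0.03397864  1.74609832  0.01857437  0.9627079
  0.95728867]
pole [256.4 145.6] 0.73 [0.4477 0.2848 0.065 ]
hook [255.  278.4] 0.8 [0.6242 0.2825 0.053 ]
stand [256. 140.] 0.55 [0.4506 0.2847 0.    ]
rest [171.8 320.4] 0.57 [0.679  0.1724 0.065 ]
mandrel [255.7 146.9] 0.74 [0.4598 0.2843 0.    ]
bench_block [171.5 321.1] 0.79 [0.732  0.1521 0.    ]
```

View pics/w1.png

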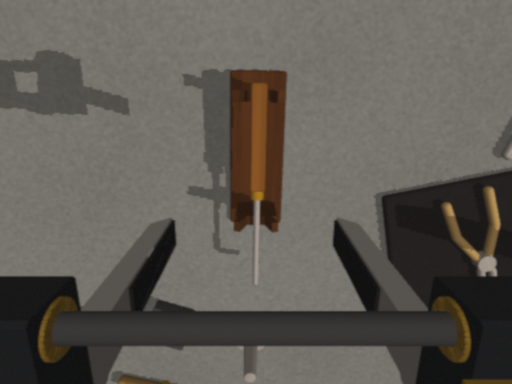

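```bash
python3 - <<'E'
from h import *
c=camera_params('wrist');im=cv2.imread('pics/w1.png').astype(int)
# column centroid per row
for r,z in [(90,.074),(110,.074),(130,.074),(150,.074),(170,.074),(188,.074),(205,.0685),(220,.0685),(240,.0685),(260,.0685),(275,.0685)]:
    w=im[r,235:282];
    s=(w[:,2]-w[:,0]) if r<195 else w.sum(1)
    th=(s.max()+np.median(s))/2; k=np.where(s>th)[0]+235
    print(r,k.min(),k.max(),onz(c,[(k.min()+k.max())/2,r],z).round(4))
col=im[60:300,256];g=im[60:300,259]
print('back',[(60+i,*g[i]) for i in range(18,30)]);print('tip',[(60+i,*col[i]) for i in range(215,232)])
for r in (84,196.5): print(onz(c,[259,r],.074))
print(onz(c,[255.5,284],.0685))
E
```

```text
90 252 266 [0.3847 0.2912 0.074 ]
110 252 266 [0.4051 0.2914 0.074 ]
130 252 265 [0.4261 0.291  0.074 ]
150 252 264 [0.4479 0.2906 0.074 ]
170 251 264 [0.4705 0.2902 0.074 ]
188 251 263 [0.4914 0.2897 0.074 ]
205 255 281 [0.5138 0.3028 0.0685]
220 254 281 [0.5326 0.3025 0.0685]
240 256 258 [0.5586 0.2902 0.0685]
260 255 257 [0.5855 0.2891 0.0685]
275 255 257 [0.6063 0.2892 0.0685]
back [(78, np.int64(27), np.int64(47), np.int64(78)), (79, np.int64(26), np.int64(46), np.int64(78)), (80, np.int64(24), np.int64(45), np.int64(77)), (81, np.int64(25), np.int64(47), np.int64(78)), (82, np.int64(28), np.int64(55), np.int64(89)), (83, np.int64(32), np.int64(69), np.int64(111)), (84, np.int64(34), np.int64(77), np.int64(124)), (85, np.int64(36), np.int64(81), np.int64(130)), (86, np.int64(36), np.int64(82), np.int64(132)), (87, np.int64(36), np.int64(83), np.int64(132)), (88, np.int64(36), np.int64(82), np.int64(132)), (89, np.int64(34), np.int64(82), np.int64(131))]
tip [(275, np.int64(142), np.int64(151), np.int64(162)), (276, np.int64(141), np.int64(151), np.int64(162)), (277, np.int64(141
[... 166 characters left out ...]
4(151), np.int64(162)), (281, np.int64(140), np.int64(151), np.int64(161)), (282, np.int64(140), np.int64(150), np.int64(162)), (283, np.int64(138), np.int64(148), np.int64(159)), (284, np.int64(129), np.int64(138), np.int64(147)), (285, np.int64(114), np.int64(121), np.int64(126)), (286, np.int64(112), np.int64(119), np.int64(121)), (287, np.int64(110), np.int64(118), np.int64(119)), (288, np.int64(111), np.int64(118), np.int64(121)), (289, np.int64(113), np.int64(120), np.int64(123)), (290, np.int64(114), np.int64(122), np.int64(125)), (291, np.int64(115), np.int64(122), np.int64(125))]
[0.3786752  0.29116637 0.074     ]
[0.5015708  0.29208429 0.074     ]
[0.61909658 0.28863964 0.0685    ]
```

```bash
python3 - <<'E'
from h import *
p,r,o=tool();print(o['clock'],p,o['ee_rot'])
c=camera_params('wrist');im=grab_frame('wrist')[:,:,::-1].astype(int)
X=[]
for rr,z in [(95,.074),(110,.074),(130,.074),(150,.074),(170,.074),(188,.074),(240,.0685),(250,.0685),(260,.0685),(275,.0685)]:
    w=im[rr,235:282]; s=(w[:,2]-w[:,0]) if rr<195 else w.sum(1)
    th=(s.max()+np.median(s))/2; k=np.where(s>th)[0]+235
    X.append(onz(c,[(k.min()+k.max())/2,rr],z))
X=np.array(X);f=np.polyfit(X[:,0],X[:,1],1);print('yaw',f[0],'y at .448',np.polyval(f,.448),X[:,1].round(4))
g=im[:,258].sum(1)
for n,z in [('pole',.065),('hook',.053),('stand',0)]:
    for t in tip_of(n,'wrist')[:1]: print(n,np.round(t['pixel'],1),onz(c,t['pixel'],z).round(4))
k=np.where(np.abs(im[:,258,2]-im[:,258,0])>75)[0];print(k.min(),k.max(),onz(c,[258,k.min()],.074),onz(c,[258,k.max()+.5],.074))
E
```

```text
3.25 [0.46862642 0.28502141 0.24929675] [ 3.14123812e+00 -6.52282894e-04 -3.13914836e+00]
yaw -0.01652164334352782 y at .448 0.2866362751071362 [0.2876 0.2876 0.2867 0.2867 0.2863 0.2858 0.2853 0.2842 0.2842 0.2842]
pole [252.8 149.2] [0.4486 0.2848 0.065 ]
hook [251.3 283.3] [0.6281 0.2832 0.053 ]
stand [254.8 142.3] [0.4504 0.2873 0.    ]
86 202 [0.38066842 0.2901395  0.074     ] [0.50882128 0.29098847 0.074     ]
```

```bash
python3 - <<'E'
from h import *
move(np.array([.480,.286,.046]),frame(-.0165))
E
```

```text
turn [ 0.   -0.    0.96] shift [-0.0106  0.0021  0.2034] dist 0.204
```

In the tool's units: 0.203 m is 0.5075, -0.0106 m is -0.0265, 1 degrees is 0.0111.

>>> {"op": "apply_moves", "data": {
  "motion": [
    [[0, 0, 0.0056, -0.0125, 0.0025, 0.1, 0.094], [0, 0, 0.0111, -0.0265, 0.005, 0.2, 0.094], [0, 0, 0.0111, -0.0265, 0.005, 0.3, 0.094], [0, 0, 0.0111, -0.0265, 0.005, 0.3875, 0.094], [0, 0, 0.0111, -0.0265, 0.005, 0.45, 0.094], [0, 0, 0.0111, -0.0265, 0.005, 0.4875, 0.094], [0, 0, 0.0111, -0.0265, 0.005, 0.5075, 0.094], [0, 0, 0.0111, -0.0265, 0.005, 0.5075, 0.094], [0, 0, 0.0111, -0.0265, 0.005, 0.5075, 0.094], [0, 0, 0.0111, -0.0265, 0.005, 0.5075, 0.05]]
  ]
}}

```text
clock: 4.45
ee_pos: [0.4811, 0.2858, 0.0475]
ee_rot: [3.14, 0.002, 3.124]
contact_force: [0.1, 0.2, 0.0]
grip_width: 0.943
grip_force: 0.0
```

>>> {"op": "apply_moves", "data": {
  "motion": [
    [[0, 0, 0, 0, 0, 0, 0.03], [0, 0, 0, 0, 0, 0, 0.01], [0, 0, 0, 0, 0, 0, 0.0], [0, 0, 0, 0, 0, 0, 0.0], [0, 0, 0, 0, 0, 0, 0.0], [0, 0, 0, 0, 0, 0, 0.0]]
  ],
  "force": 55
}}

```text
clock: 5.05
ee_pos: [0.4803, 0.2853, 0.0464]
ee_rot: [-3.142, -0.0, 3.124]
contact_force: [-0.1, -0.5, -0.2]
grip_width: 0.442
grip_force: 0.0
```

```bash
python3 - <<'E'
from h import *
p,r,o=tool();print(o)
c=camera_params('wrist');im=grab_frame('wrist');cv2.imwrite('pics/w2.png',im[:,:,::-1])
for n in ['hook','stand','pole']:
    for t in tip_of(n,'wrist')[:1]: print(n,np.round(t['pixel'],1),t['p'],onz(c,t['pixel'],.053).round(4))
E
```

```text
{'clock': 5.05, 'q': array([-0.56985938,  0.72382926, -0.02529792,  1.90370237,  0.03397085,
        0.5145622 ,  0.93432815]), 'joint_velocities': array([ 0.0028191 , -0.00051607,  0.00086926,  0.00073557,  0.00082865,
        0.0014046 , -0.00048068]), 'tau': array([ 2.58394866e-03, -5.18524003e+01,  3.99093423e-01, -1.08961228e+01,
       -9.58492543e-03,  7.05530215e-02, -1.27019039e-04]), 'ee_pos': array([0.48033192, 0.28534   , 0.04644836]), 'ee_rot': array([-3.14156822e+00, -9.88761554e-05,  3.12351699e+00]), 'contact_force': array([-0.14699588, -0.49003745, -0.19994174]), 'torque': array([-0.01087458, -0.02702231, -0.00413547]), 'grip_force': 0.0, 'grip_width': 0.4416305436264032}
pole [254.2 194.6] 0.91 [0.4534 0.287  0.053 ]
```

View pics/w2.png

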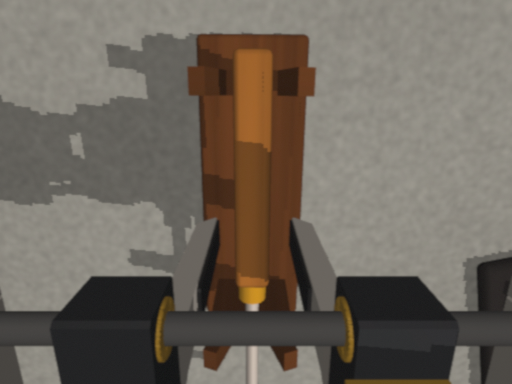

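>>> {"op": "apply_moves", "data": {
  "motion": [
    [[0, 0, 0, 0, 0, 0, 0.0], [0, 0, 0, 0, 0, 0, 0.0], [0, 0, 0, 0, 0, 0, 0.0], [0, 0, 0, 0, 0, 0, 0.0], [0, 0, 0, 0, 0, 0, 0.0], [0, 0, 0, 0, 0, 0, 0.0], [0, 0, 0, 0, 0, 0, 0.0]]
  ],
  "force": 55
}}

```text
clock: 5.95
ee_pos: [0.4803, 0.2852, 0.0464]
ee_rot: [-3.141, -0.0, 3.123]
contact_force: [0.0, -2.2, 0.1]
grip_width: 0.181
grip_force: 55.0
```

```bash
python3 - <<'E'
from h import *
p,r,o=tool();print(o['clock'],p,o['ee_rot'],o['grip_width'],o['grip_force'],o['contact_force'])
c=camera_params('wrist');im=grab_frame('wrist')[:,:,::-1].astype(int)
k=np.where(im[:,254,2]-im[:,254,0]>60)[0];print(k.min(),k.max());print(onz(c,[254,k.min()],.074))
for rr in (150,170,200,230,260,290): print(rr,im[rr,254])
for rr in range(285,306,2):print(rr,im[rr,252])
E
```

```text
5.95 [0.48030686 0.28520879 0.04642616] [-3.14140272e+00 -1.60972314e-04  3.12344391e+00] 0.18092171638742266 54.99975264072418 [ 0.01580803 -2.17772852  0.09692698]
45 303
[0.37896452 0.28806578 0.074     ]
150 [ 32  68 108]
170 [ 34  68 108]
200 [ 34  68 108]
230 [ 33  68 108]
260 [ 32  68 108]
290 [ 35 135 189]
285 [ 42  93 150]
287 [ 35 108 158]
289 [ 35 130 182]
291 [ 35 130 182]
293 [ 34 129 182]
295 [ 35 130 181]
297 [ 35 130 182]
299 [ 34 129 181]
301 [ 35 130 181]
303 [ 72 133 177]
305 [133 146 159]
```

In the tool's units: -0.27 m is -0.675, -0.24 m is -0.6.

>>> {"op": "apply_moves", "data": {
  "motion": [
    [[0, 0, 0, 0, 0, -0.02, 0.0], [0, 0, 0, 0, 0, -0.0625, 0.0], [0, 0, 0, 0, 0, -0.125, 0.0], [0, 0, 0, 0, 0, -0.2125, 0.0], [0, 0, 0, 0, 0, -0.3, 0.0], [0, 0, 0, 0, 0, -0.4, 0.0], [0, 0, 0, 0, 0, -0.5, 0.0], [0, 0, 0, 0, 0, -0.6, 0.0], [0, 0, 0, 0, 0, -0.65, 0.0], [0, 0, 0, 0, 0, -0.675, 0.0]]
  ]
}}

```text
clock: 7.0
ee_pos: [0.4809, 0.2861, 0.3192]
ee_rot: [3.139, 0.003, 3.124]
contact_force: [-0.6, -0.5, -1.8]
grip_width: 0.182
grip_force: 55.0
```

```bash
python3 - <<'E'
from h import *
p,r,o=tool();print(o['clock'],p,o['ee_rot'],o['grip_force'],o['contact_force'],o['torque'])
move(np.array([.45,.19,.36]),frame(-np.pi/2,0.35))
E
```

```text
7.0 [0.48088359 0.28605063 0.31922846] [3.13894612 0.00332527 3.12380535] 54.99903917312622 [-0.63658433 -0.50682573 -1.78747931] [ 0.02532974 -0.04326713  0.00930451]
turn [ 15.82 -15.8   87.94] shift [ 0.029  -0.0965 -0.0411] dist 0.109
```

In the tool's units: -0.082 m is -0.205, -0.075 m is -0.1875, 75 degrees is 0.8333.

>>> {"op": "apply_moves", "data": {
  "motion": [
    [[0.0089, -0.0089, 0.0489, 0.005, -0.0125, -0.005, 0.0], [0.0244, -0.0244, 0.1333, 0.01, -0.0325, -0.015, 0.0], [0.04, -0.04, 0.2222, 0.0175, -0.055, -0.0225, 0.0], [0.0556, -0.0556, 0.3111, 0.0225, -0.0775, -0.0325, 0.0], [0.0722, -0.0722, 0.4, 0.03, -0.1, -0.0425, 0.0], [0.0889, -0.0889, 0.4933, 0.0375, -0.1225, -0.0525, 0.0], [0.1044, -0.1044, 0.5778, 0.0425, -0.1425, -0.06, 0.0], [0.12, -0.12, 0.6667, 0.05, -0.165, -0.07, 0.0], [0.1356, -0.1356, 0.7556, 0.055, -0.1875, -0.08, 0.0], [0.15, -0.15, 0.8333, 0.0625, -0.205, -0.0875, 0.0]]
  ]
}}

```text
clock: 8.0
ee_pos: [0.453, 0.2035, 0.3509]
ee_rot: [-3.101, 0.309, 1.805]
contact_force: [-0.4, -0.2, -1.6]
grip_width: 0.183
grip_force: 55.0
```

```bash
python3 - <<'E'
from h import *
p,r,o=tool();print(o['clock'],p,o['ee_rot'],o['q'].round(2))
move(np.array([.45,.19,.36]),frame(-np.pi/2,0.35))
E
```

```text
8.0 [0.4530302  0.20349327 0.35086256] [-3.10074263  0.30867455  1.80474081] [-0.91  0.37  0.33  1.64  0.16  1.31 -0.41]
turn [ 2.   -2.1  12.73] shift [-0.0146 -0.0063 -0.0047] dist 0.017
```

In the tool's units: -0.0146 m is -0.0365, -0.014 m is -0.035, 12.7 degrees is 0.1411.

>>> {"op": "apply_moves", "data": {
  "motion": [
    [[0.0111, -0.0111, 0.0667, -0.0175, -0.0075, -0.005, 0.0], [0.0222, -0.0222, 0.1389, -0.035, -0.015, -0.0125, 0.0], [0.0222, -0.0222, 0.1411, -0.0365, -0.015, -0.0125, 0.0], [0.0222, -0.0222, 0.1411, -0.0365, -0.015, -0.0125, 0.0], [0.0222, -0.0222, 0.1411, -0.0365, -0.015, -0.0125, 0.0]]
  ]
}}

```text
clock: 8.5
ee_pos: [0.4508, 0.1907, 0.3604]
ee_rot: [-3.14, 0.346, 1.579]
contact_force: [0.4, -0.6, -1.6]
grip_width: 0.184
grip_force: 55.0
```

```bash
python3 - <<'E'
from h import *
p,r,o=tool();print(o['clock'],p,o['ee_rot'],o['q'].round(2))
c=camera_params('wrist');im=grab_frame('wrist');cv2.imwrite('pics/w3.png',im[:,:,::-1])
for n in ['ring','hinge','kiln','hook','pole']:
    for t in tip_of(n,'wrist')[:2]: print(n,np.round(t['pixel'],1),round(t['p'],2),onz(c,t['pixel'],.27).round(4))
for n in ['ring','hook']:
    for t in cut_out(n,'wrist')[:2]: print(n,t['rect'],t['p'],t['region'].sum())
P=dict(c);np.save('pics/c3.npy',P,allow_pickle=True)
E
```

```text
8.5 [0.4507684  0.1906708  0.36040716] [-3.14039735  0.34639802  1.57884785] [-0.93  0.38  0.39  1.61  0.16  1.37 -0.59]
ring [287.6 353.1] 0.82 [ 0.499  -0.1277  0.27  ]
kiln [256.4 194.5] 0.6 [0.4518 0.1508 0.27  ]
pole [255.8 194.1] 0.72 [0.4513 0.1512 0.27  ]
ring [222.1, 261.9, 118.0, 122.1] 0.69 2681
ring [402.8, 153.2, 37.6, 39.0] 0.5 1273
hook [234.7, 50.8, 40.0, 333.2] 0.86 9637
```

View pics/w3.png

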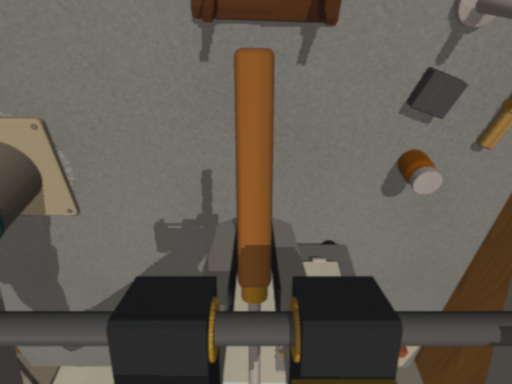

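```bash
python3 - <<'E'
from h import *
move(np.array([.405,.17,.34]),frame(-np.pi/2,0.68))
E
```

```text
turn [  0.17 -19.11   0.28] shift [-0.0119 -0.0463  0.0265] dist 0.055
```

In the tool's units: -0.046 m is -0.115, -0.04 m is -0.1, -19 degrees is -0.2111.

>>> {"op": "apply_moves", "data": {
  "motion": [
    [[0, -0.0444, 0, -0.005, -0.025, 0.0125, 0.0], [0, -0.1222, 0, -0.0175, -0.065, 0.035, 0.0], [0, -0.1889, 0.0022, -0.0275, -0.1, 0.0575, 0.0], [0.0011, -0.2111, 0.0033, -0.03, -0.115, 0.0663, 0.0], [0.0011, -0.2111, 0.0033, -0.03, -0.115, 0.0663, 0.0], [0.0011, -0.2111, 0.0033, -0.03, -0.115, 0.0663, 0.0], [0.0011, -0.2111, 0.0033, -0.03, -0.115, 0.0663, 0.0]]
  ]
}}

```text
clock: 9.6
ee_pos: [0.4064, 0.1691, 0.341]
ee_rot: [3.137, 0.676, 1.566]
contact_force: [1.0, -0.1, -1.7]
grip_width: 0.186
grip_force: 55.0
```

```bash
python3 - <<'E'
from h import *
p,r,o=tool();print(o['clock'],p,o['ee_rot'],o['q'].round(2))
c=camera_params('wrist');im=grab_frame('wrist');cv2.imwrite('pics/w4.png',im[:,:,::-1])
for n in ['ring','hinge','kiln','hook','pole']:
    for t in tip_of(n,'wrist')[:2]: print(n,np.round(t['pixel'],1),round(t['p'],2),onz(c,t['pixel'],.27).round(4))
np.save('pics/c4.npy',c,allow_pickle=True)
E
```

```text
9.6 [0.40640483 0.16913687 0.34102188] [3.13715887 0.67581136 1.56573171] [-1.1   0.49  0.41  1.68  0.32  1.47 -0.8 ]
ring [321.7 283.3] 0.96 [ 0.5056 -0.1344  0.27  ]
hinge [308.2 188.5] 0.57 [0.4522 0.1132 0.27  ]
kiln [301.2 151.9] 0.84 [0.4406 0.1611 0.27  ]
pole [255.8 193.6] 0.8 [0.4069 0.1055 0.27  ]
```

View pics/w4.png

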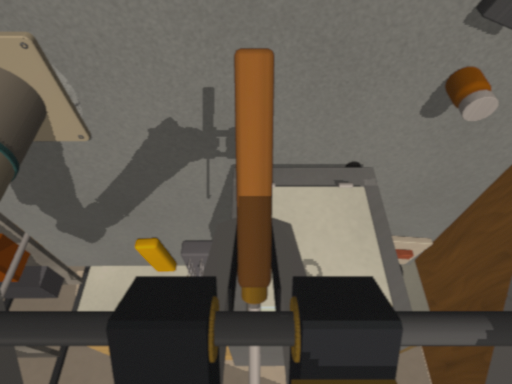

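```bash
python3 - <<'E'
from h import *
move(np.array([.385,.19,.29]),frame(-np.pi/2,0.95))
E
```

```text
turn [  0.04 -15.62  -0.1 ] shift [ 0.0473 -0.0206  0.0264] dist 0.058
```

In the tool's units: 0.047 m is 0.1175, 0.0264 m is 0.066, -15.6 degrees is -0.1733.

>>> {"op": "apply_moves", "data": {
  "motion": [
    [[0, -0.0444, 0, 0.03, -0.0125, 0.0175, 0.0], [0, -0.1, 0, 0.07, -0.03, 0.0375, 0.0], [0, -0.1556, 0, 0.105, -0.045, 0.0575, 0.0], [0, -0.1733, 0, 0.1175, -0.0515, 0.066, 0.0], [0, -0.1733, 0, 0.1175, -0.0515, 0.066, 0.0], [0, -0.1733, 0, 0.1175, -0.0515, 0.066, 0.0], [0, -0.1733, 0, 0.1175, -0.0515, 0.066, 0.0]]
  ]
}}

```text
clock: 10.6
ee_pos: [0.3856, 0.1891, 0.2914]
ee_rot: [3.135, 0.948, 1.564]
contact_force: [0.0, -0.3, -1.8]
grip_width: 0.189
grip_force: 55.0
```

```bash
python3 - <<'E'
from h import *
p,r,o=tool();print(o['clock'],p,o['ee_rot'],o['q'].round(2))
c=camera_params('wrist');im=grab_frame('wrist');cv2.imwrite('pics/w5raw.png',im[:,:,::-1])
cv2.imwrite('pics/w5.png',cv2.resize(im[110:350,150:470,::-1],(800,600),interpolation=cv2.INTER_CUBIC))
for n in ['ring','hinge','kiln','hook','pole']:
    for t in tip_of(n,'wrist')[:2]: print(n,np.round(t['pixel'],1),round(t['p'],2),onz(c,t['pixel'],.27).round(4))
np.save('pics/c5.npy',c,allow_pickle=True)
E
```

```text
10.6 [0.38559884 0.18909839 0.29142305] [3.13545085 0.94801972 1.56372268] [-1.2   0.71  0.41  1.66  0.36  1.54 -0.93]
ring [331.2 260.1] 0.86 [ 0.5037 -0.1323  0.27  ]
hinge [321.1 154.9] 0.69 [0.414  0.2522 0.27  ]
pole [256.7 196.7] 0.93 [0.3861 0.1922 0.27  ]
```

View pics/w5.png

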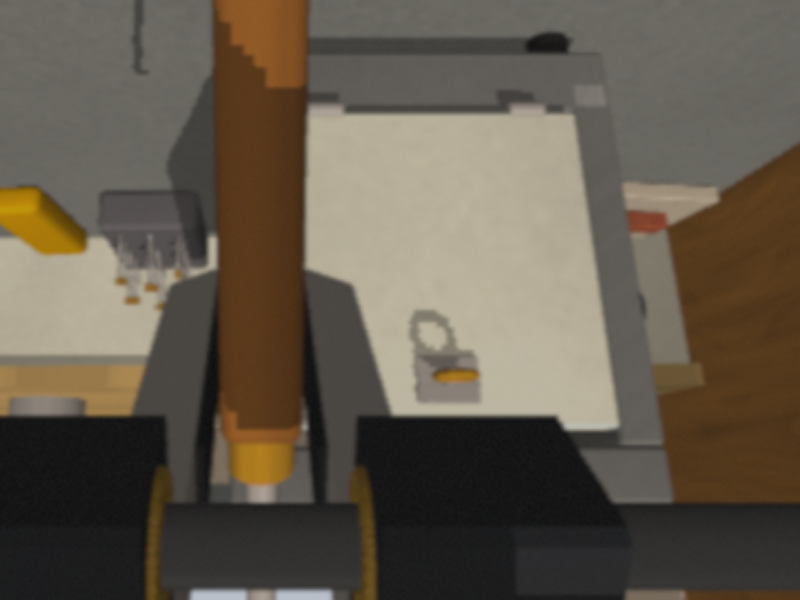

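```bash
cat >> h.py <<'E'
def kpts(K,v): # v=x,y,yaw
    cs,s=np.cos(v[2]),np.sin(v[2]);K=np.atleast_2d(K);return np.c_[v[0]+cs*K[:,0]-s*K[:,1],v[1]+s*K[:,0]+cs*K[:,1],K[:,2]]
E
python3 - <<'E'
from h import *
from scipy.optimize import least_squares
c=np.load('pics/c5.npy',allow_pickle=True).item();S=camera_params('scene');T=camera_params('top')
K=np.array([[-24,0,270],[0,108,300],[0,108,80],[10,140,345],[10,140,0]])/1e3
px=np.array([[332.4,260],[397.6,282],[380,155.2],[414.8,288],[391.2,131.6]])
def fit(idx):
    f=lambda v:(proj(c,kpts(K[idx],v))-px[idx]).ravel()
    return least_squares(f,[.505,-.15,-np.pi/2])
for idx in ([0,1,2,3,4],[0,1,2],[0,1,2,3]):
    s=fit(idx);print(idx,s.x.round(4),(proj(c,kpts(K,s.x))-px).round(1).tolist());
    rg=kpts(K[:1],s.x);print('ring',rg.round(4),proj(S,rg),proj(T,rg))
print('tri ring',tri([(S,[258.5,97.1]),(T,[355.4,225.9]),(c,px[0])]),tri([(S,[258.5,97.1]),(c,px[0])]))
E
```

```text
[0, 1, 2, 3, 4] [ 0.5143 -0.1828 -1.5907] [[2.0, 2.0], [-1.0, -0.1], [-0.8, 6.1], [2.5, 22.5], [-3.4, -4.6]]
ring [[ 0.5148 -0.1588  0.27  ]] [[250.02818308  87.74410624]] [[370.68810506 220.37965823]]
[0, 1, 2] [ 0.5054 -0.1566 -1.5846] [[0.0, 0.1], [0.3, -1.0], [-0.4, 0.2], [4.9, 23.0], [-2.6, -11.7]]
ring [[ 0.5057 -0.1326  0.27  ]] [[256.10498447  95.76482622]] [[356.9625714  226.28750331]]
[0, 1, 2, 3] [ 0.5056 -0.1565 -1.6479] [[1.2, 0.1], [-1.4, -0.8], [-1.8, 1.7], [1.8, 22.8], [-4.7, -9.3]]
ring [[ 0.5075 -0.1326  0.27  ]] [[255.44376855  95.9473156 ]] [[356.80259426 225.3354339 ]]
tri ring [ 0.50396345 -0.12815804  0.27092035] [ 0.50257133 -0.12620191  0.2710718 ]
```

```bash
cat >> h.py <<'E'
HK=np.array([-.1435,0,-.0066])   # hook in tool
def tcp_for(hook,yaw,pitch):
    Rw=frame(yaw,pitch);return np.array(hook)-Rw@HK,Rw
E
python3 - <<'E'
from h import *
c=np.load('pics/c5.npy',allow_pickle=True).item()
a=onz(c,[273.2,155.2],.08);b=onz(c,[380,155.2],.08);print(a,b,np.arctan2(*(a-b)[[1,0]][::1]))
P,Rw=tcp_for([.505,-.08,.36],-1.58,0.1);print(P);move(P,Rw)
E
```

```text
[ 0.41946069 -0.15579453  0.08      ] [ 0.61391942 -0.15743903  0.08      ] 3.1331360469374867
[0.50630805 0.06211818 0.33910688]
turn [ 0.35 48.66  0.39] shift [-0.1137  0.1215  0.0755] dist 0.183
```

In the tool's units: 0.1215 m is 0.3038, -0.1137 m is -0.2843, 48.7 degrees is 0.5411.

>>> {"op": "apply_moves", "data": {
  "motion": [
    [[0, 0.0333, 0, -0.0175, 0.02, 0.0125, 0.0], [0, 0.1, 0, -0.0525, 0.0575, 0.035, 0.0], [0, 0.1778, 0.0011, -0.0925, 0.1, 0.0625, 0.0], [0.0011, 0.2556, 0.0022, -0.135, 0.145, 0.09, 0.0], [0.0022, 0.3333, 0.0022, -0.175, 0.1875, 0.1175, 0.0], [0.0022, 0.4111, 0.0033, -0.2175, 0.23, 0.1425, 0.0], [0.0033, 0.4778, 0.0044, -0.2525, 0.27, 0.1675, 0.0], [0.0033, 0.5222, 0.0044, -0.275, 0.295, 0.1825, 0.0], [0.0039, 0.5411, 0.0044, -0.2843, 0.3038, 0.1888, 0.0], [0.0039, 0.5411, 0.0044, -0.2843, 0.3038, 0.1888, 0.0]]
  ]
}}

```text
clock: 11.9
ee_pos: [0.5062, 0.059, 0.3395]
ee_rot: [3.141, 0.101, 1.556]
contact_force: [-0.3, 0.2, -1.6]
grip_width: 0.188
grip_force: 55.0
```

```bash
python3 - <<'E'
from h import *
grab_frame('wrist');grab_frame('wrist');grab_frame('wrist')
p,r,o=tool();print(o['clock'],p,o['ee_rot'],o['q'].round(2))
print('hook model',p+r@HK)
C={};V={}
for cn in ('scene','top'):
    c=camera_params(cn);C[cn]=c;im=grab_frame(cn);cv2.imwrite(f'pics/{cn}6.png',im[:,:,::-1])
    for n in ('hook','ring'):
        t=tip_of(n,cn);print(cn,n,[(np.round(x['pixel'],1),round(x['p'],2)) for x in t[:2]]);V[cn,n]=t[0]['pixel'] if t else None
    print('model hook px',proj(c,p+r@HK),'ring',proj(c,[.505,-.13,.27]))
for n in ('hook','ring'): print(n,tri([(C[k],V[k,n]) for k in C]))
a=cv2.imread('pics/scene6.png')[55:155,200:320];b=cv2.imread('pics/top6.png')[170:270,290:410]
cv2.imwrite('pics/v6.png',cv2.resize(np.vstack([np.hstack([a,b])]),(800,334),interpolation=cv2.INTER_CUBIC))
E
```

```text
12.05 [0.50540952 0.06341648 0.33827727] [-3.13945974  0.10102508  1.56395724] [-0.52  0.32  0.37  1.7  -0.02  1.16 -0.17]
hook model [ 0.50445175 -0.078683    0.35931606]
scene hook [(array([261.3,  92.7]), 0.61)]
scene ring [(array([259.2,  98. ]), 0.63)]
model hook px [[262.83949979  96.48465245]] ring [[256.64613506  96.59485277]]
top hook [(array([339.4, 219.3]), 0.95)]
top ring [(array([354.6, 228.6]), 0.64)]
model hook px [[335.83699316 219.72365334]] ring [[355.56358937 226.77762759]]
hook [ 0.50508531 -0.08469254  0.36471653]
ring [ 0.50071528 -0.12680786  0.26855985]
```

View pics/v6.png

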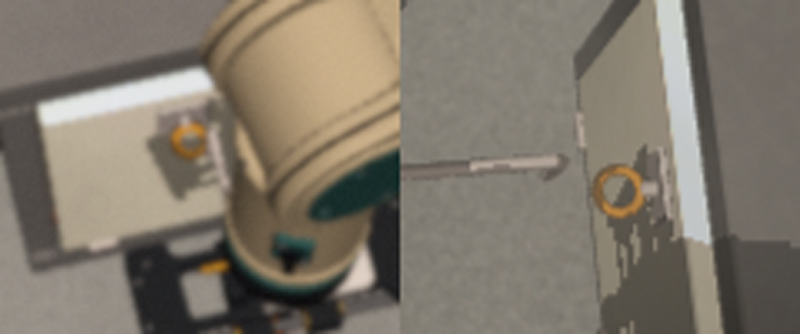

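```bash
python3 - <<'E'
from h import *
p,r,o=tool();T=camera_params('top');print(o['ee_rot'])
f=lambda x,z:proj(T,p+r@np.array([-(x-.031),0,-.0186-z])).round(1)
print('bend outer',f(.1775,0),'tip end',f(.1695,-.038),'hook',f(.1745,-.012),'rodstart',f(.1,0))
im=cv2.imread('pics/top6.png');g=cv2.cvtColor(im,cv2.COLOR_BGR2GRAY)
print(g[208:232,308:346])
E
```

```text
[-3.14050571  0.10089955  1.56387279]
bend outer [[338.4 217.8]] tip end [[331.8 222.4]] hook [[335.9 219.4]] rodstart [[289.5 221.6]]
[[130 128 127 132 134 133 131 129 128 125 124 126 130 130 127 127 129 129
  129 128 130 131 128 127 127 129 134 132 128 127 129 129 129 129 119 148
  168 138]
 [130 128 129 131 133 131 129 129 128 123 125 128 130 130 129 128 129 129
  128 129 131 129 125 126 127 129 133 132 126 126 127 129 128 128 114 144
  170 139]
 [130 129 130 131 129 126 128 129 130 126 126 129 131 130 130 132 132 130
  130 130 131 128 126 129 129 129 132 133 129 126 127 127 127 128 119 142
  168 138]
 [129 129 130 128 126 126 129 131 130 127 126 127 129 130 130 131 131 130
  128 130 130 130 128 127 128 130 131 131 127 127 128 130 129 130 118 138
  165 144]
 [130 131 130 127 125 127 129 128 129 129 127 125 126 130 130 130 129 129
  129 129 130 130 127 125 128 132 130 128 125 126 127 128 129 130 129 139
  163 146]
 [132 129 128 125 124 127 130 128 129 130 131 127 126 127 127 128 129 128
  127 128 130 129 129 129 130 129 127 126 126 126 125 128 130 129 131 135
  161 153]
 [131 131 1
[... 2151 characters left out ...]
 131 130 127 128 130 130 128 127 128 129 130 127 128
  127 127]
 [126 131 128 126 128 128 128 128 129 127 128 131 133 131 128 126 124 122
  127 128 126 127 129 130 128 128 127 127 130 128 127 127 129 129 127 127
  127 127]
 [124 128 127 127 128 129 130 128 127 127 127 127 130 130 130 128 125 124
  127 128 128 129 128 127 127 126 125 127 130 130 128 128 130 127 126 126
  124 126]
 [125 127 128 129 129 128 130 128 126 128 127 128 127 128 128 126 124 123
  126 129 131 129 126 127 128 126 126 128 131 130 128 129 131 128 126 126
  127 129]
 [127 127 129 131 128 128 129 129 126 125 125 127 128 127 126 125 124 124
  126 129 130 128 127 129 129 125 126 130 129 128 129 130 133 130 126 125
  128 131]]
```

```bash
sed -i 's/HK=np.array(\[-.1435/HK=np.array([-.1455/' h.py; python3 - <<'E'
from h import *
P,Rw=tcp_for([.5045,-.130,.325],-1.579,0.19);print(P);move(P,Rw)
E
```

```text
[0.50566192 0.01163038 0.2910398 ]
turn [-0.05 -5.11  0.08] shift [-0.0466  0.0001  0.0524] dist 0.07
```

In the tool's units: 0.0524 m is 0.131, 0.05 m is 0.125, -5.1 degrees is -0.0567.

>>> {"op": "apply_moves", "data": {
  "motion": [
    [[0, -0.0167, 0, -0.02, 0, 0.0225, 0.0], [0, -0.0333, 0, -0.045, 0, 0.05, 0.0], [0, -0.05, 0, -0.0725, 0, 0.0825, 0.0], [0, -0.0567, 0, -0.095, 0, 0.11, 0.0], [0, -0.0567, 0.0011, -0.11, 0, 0.125, 0.0], [0, -0.0567, 0.0011, -0.1165, 0, 0.131, 0.0], [0, -0.0567, 0.0011, -0.1165, 0, 0.131, 0.0], [0, -0.0567, 0.0011, -0.1165, 0, 0.131, 0.0], [0, -0.0567, 0.0011, -0.1165, 0, 0.131, 0.0]]
  ]
}}

```text
clock: 13.25
ee_pos: [0.5061, 0.0112, 0.2917]
ee_rot: [3.141, 0.189, 1.561]
contact_force: [-0.0, -0.5, -2.1]
grip_width: 0.19
grip_force: 55.0
```

```bash
python3 - <<'E'
from h import *
p,r,o=tool();print(o['clock'],p,o['ee_rot'],o['contact_force'])
print('hook model',p+r@HK)
T=camera_params('top');im=grab_frame('top')
h=p+r@HK
tp=lambda x,z:p+r@np.array([-(x-.033),0,-.0186-z])
print('bend outer',proj(T,tp(.1775,0)),'tip end',tp(.1695,-.038),proj(T,tp(.1695,-.038)),'ring',proj(T,[.5045,-.13,.27]))
cv2.imwrite('pics/v7.png',cv2.resize(im[190:260,310:400,::-1],(800,622),interpolation=cv2.INTER_CUBIC)[:600])
P,Rw=tcp_for([.5045,-.130,.27],-1.579,0.19);move(P,Rw)
E
```

```text
13.25 [0.50608328 0.01117376 0.29167335] [3.14086578 0.18900024 1.56059264] [-0.022599   -0.47518562 -2.11013815]
hook model [ 0.50463296 -0.13048785  0.32549192]
bend outer [[362.6235083  220.16151586]] tip end [ 0.50469222 -0.12653331  0.29826403] [[357.0896551  224.30575696]] ring [[355.59688371 227.05036447]]
turn [ 0.02 -0.05 -0.11] shift [ 0.0109 -0.0004  0.0545] dist 0.056
```

View pics/v7.png

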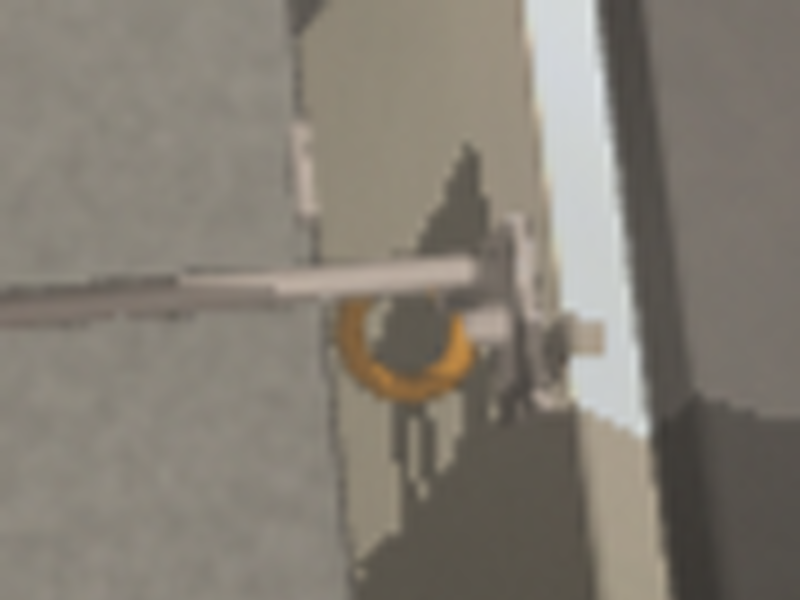

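```bash
python3 - <<'E'
from h import *
im=grab_frame('top');g=cv2.cvtColor(im,cv2.COLOR_RGB2GRAY);print('cols 345-375')
for r in range(215,234): print(r,g[r,345:376])
p,r,o=tool();c=camera_params('wrist');w=grab_frame('wrist')[:,:,::-1].astype(int)
k=np.where(w[:,254,2]-w[:,254,0]>60)[0];print(k.min(),k.max())
q=lambda x,z:proj(c,p+r@np.array([-(x-.031),0,-.0186-z])).round(1)
print('model back top',q(-.07,.009),'grip end top',q(.05,.009))
print(w[40:60,254].tolist())
E
```

```text
cols 345-375
215 [113 131 137 139 138 138 138 139 138 139 139 140 140 101  91  91  91  90
  91  91 129 122 133 164 127 139 139 196 205 205 205]
216 [106 131 137 138 137 138 139 139 139 139 139 140 110  92  90  90  91  91
  90  96 111 109 119 165 139 142 139 195 205 205 205]
217 [112 132 137 138 137 138 139 139 139 140 141 141 101  91  90  91  91  90
  93 104 108 108 103 163 167 147 143 193 204 205 205]
218 [106 131 138 138 137 137 139 139 138 122 126 131 101  96 100 111 113 113
  94 102  95 104  98 162 172 148 144 188 203 205 205]
219 [101 118 126 130 129 134 146 145 145 144 148 151 150 152 156 159 162 160
 123 108 108 107 106 169 173 148 144 175 201 204 205]
220 [148 153 158 161 162 165 169 170 170 171 172 172 176 175 176 175 176 174
 139 114 110 107 107 168 175 141 141 161 199 205 204]
221 [173 175 174 176 175 176 176 174 174 172 171 170 169 167 166 163 160 157
 126 112 111 107 106 167 169 121 139 150 198 204 205]
222 [169 168 165 164 162 160 156 154 151 147 146 141 137 135 126 127 111 108
 102 107 107 106 106 147 165 128 140 143 197 205 204]
223 [129 132 132 119 116 116 113 119 12
[... 1083 characters left out ...]
09
  92  89  89 103 105  81  87 112 101  89 123 195 204]
232 [136 122 113 131 116 100 102 114 126 102  93  88  93 101 109 114 106  93
  89  88  99 105 106  80  81 114 117  94 131 195 204]
233 [135 131 113 134 135 111 102 103 116 112 109 104 106 108 107 106  89  88
  89  89 102 104  87  75  77 112 112 128 135 193 203]
49 303
model back top [[257.3  44.9]] grip end top [[256.5 287.9]]
[[104, 111, 114], [103, 110, 113], [103, 110, 112], [104, 111, 113], [104, 111, 114], [102, 109, 112], [100, 107, 110], [90, 99, 106], [60, 78, 102], [36, 72, 113], [35, 76, 123], [37, 79, 127], [35, 79, 128], [36, 81, 130], [36, 81, 131], [36, 81, 132], [35, 81, 132], [36, 81, 132], [36, 81, 132], [37, 83, 133]]
```

```bash
python3 - <<'E'
from h import *
p,r,o=tool();T=camera_params('top');print(o['clock'],p,o['ee_rot'])
tp=lambda x,z:p+r@np.array([-(x-.033),0,-.0186-z])
print('light end/outer',proj(T,tp(.174,.0)),proj(T,tp(.1775,0)),'hook',tp(.1745,-.012))
P,Rw=tcp_for([.5045,-.130,.27],-1.579,0.19);move(P,Rw)
S=camera_params('scene');im=grab_frame('scene');print(tip_of('hook','scene')[:1],proj(S,tp(.1745,-.012)))
E
```

```text
13.4 [0.50593472 0.01109944 0.29151674] [3.1412505  0.18925847 1.56069474]
light end/outer [[360.50427412 220.43812133]] [[362.65384377 220.24771496]] hook [ 0.50454117 -0.12662522  0.32461938]
turn [-0.   -0.04 -0.11] shift [ 0.011  -0.0003  0.0544] dist 0.055
[{'pixel': [257.8, 87.4], 'p': 0.89}] [[257.34329808  86.52167687]]
```

In the tool's units: 0.035 m is 0.0875, 0.001 m is 0.0025, -0.1 degrees is -0.0011.

>>> {"op": "apply_moves", "data": {
  "motion": [
    [[0, 0, -0.0011, 0.0025, 0, 0.0125, 0.0], [0, 0, -0.0011, 0.0075, 0, 0.03, 0.0], [0, 0, -0.0011, 0.0113, 0, 0.0475, 0.0], [0, 0, -0.0011, 0.0138, 0, 0.06, 0.0], [0, 0, -0.0011, 0.016, 0, 0.07, 0.0], [0, 0, -0.0011, 0.018, 0, 0.08, 0.0], [0, 0, -0.0011, 0.0195, 0, 0.0875, 0.0], [0, 0, -0.0011, 0.0195, 0, 0.0875, 0.0]]
  ]
}}

```text
clock: 14.3
ee_pos: [0.5055, 0.0119, 0.255]
ee_rot: [-3.14, 0.19, 1.562]
contact_force: [-0.6, 0.0, -2.0]
grip_width: 0.186
grip_force: 55.0
```

In the tool's units: 0.0185 m is 0.0463, 0.016 m is 0.04.

>>> {"op": "apply_moves", "data": {
  "motion": [
    [[0, 0, 0, 0.0025, 0, 0.01, 0.0], [0, 0, 0, 0.0043, 0, 0.0225, 0.0], [0, 0, 0, 0.0065, 0, 0.0325, 0.0], [0, 0, 0, 0.008, 0, 0.04, 0.0], [0, 0, 0, 0.0093, 0, 0.0463, 0.0], [0, 0, 0, 0.0093, 0, 0.0463, 0.0], [0, 0, 0, 0.0093, 0, 0.0463, 0.0]]
  ]
}}

```text
clock: 15.0
ee_pos: [0.5058, 0.012, 0.2366]
ee_rot: [-3.141, 0.19, 1.562]
contact_force: [0.3, 0.5, -1.6]
grip_width: 0.186
grip_force: 55.0
```

```bash
python3 - <<'E'
from h import *
p,r,o=tool();print(o['clock'],p,o['ee_rot'],o['contact_force'],'hook',p+r@HK)
im=grab_frame('top');cv2.imwrite('pics/v8.png',cv2.resize(im[190:260,310:400,::-1],(400,311),interpolation=cv2.INTER_CUBIC))
E
```

```text
15.0 [0.50578276 0.01203385 0.23658339] [-3.14105002  0.18959391  1.56216179] [ 0.28777347  0.46273344 -1.60746905] hook [ 0.50456329 -0.12960983  0.27048607]
```

View pics/v8.png

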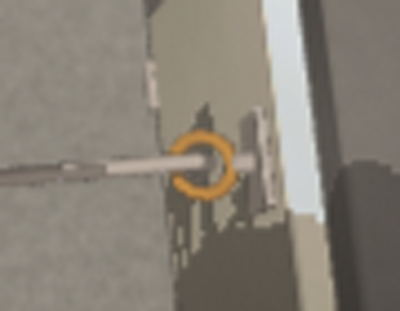

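```bash
cat >> h.py <<'E'
KY=-1.579; OUT=-np.array([np.cos(KY),np.sin(KY),0]); RING0=np.array([.5045,-.130,.270])
def ringat(t):
    c,s=np.cos(t),np.sin(t);return RING0+OUT*(.034*(c-1)+.19*s)+np.array([0,0,.19*(c-1)-.034*s])
def pose(t,off=.0055):
    h=ringat(t)+off*(OUT*np.cos(t)-np.array([0,0,np.sin(t)]))
    pm=np.arcsin((h[2]+.012*.75-.016)/.2445) if h[2]<.24 else 9
    return tcp_for(h,KY,min(.19+.9*t,pm))
def rows(ts,start=None):
    P0,R0=start
    for t in ts:
        P,Rw=pose(t) if np.isscalar(t) else pose(*t)
        print(t,'[',', '.join(f'{v:.1f}' for v in R.from_matrix(R0.T@Rw).as_rotvec(degrees=True)),',',', '.join(f'{v:.4f}' for v in R0.T@(P-P0)),', 0.0],')
E
python3 - <<'E'
from h import *
p,r,o=tool()
rows([(0,.003),(0,.0055),.03,.06,.09,.12,.15,.18,.21,.24],(p,r))
print();rows([.28,.32,.36,.40,.44,.48,.52,.55,.58,.60],pose(.24))
E
```

```text
(0, 0.003) [ -0.0, -0.0, -0.0 , 0.0027, -0.0002, 0.0001 , 0.0],
(0, 0.0055) [ -0.0, -0.0, -0.0 , 0.0051, -0.0002, -0.0003 , 0.0],
0.03 [ -0.0, -1.6, -0.0 , 0.0107, -0.0002, 0.0038 , 0.0],
0.06 [ -0.0, -3.1, -0.0 , 0.0162, -0.0002, 0.0080 , 0.0],
0.09 [ -0.0, -4.7, -0.0 , 0.0215, -0.0002, 0.0125 , 0.0],
0.12 [ -0.0, -6.2, -0.0 , 0.0268, -0.0002, 0.0171 , 0.0],
0.15 [ -0.0, -7.8, -0.0 , 0.0319, -0.0002, 0.0218 , 0.0],
0.18 [ -0.0, -9.3, -0.0 , 0.0368, -0.0002, 0.0267 , 0.0],
0.21 [ -0.0, -10.9, -0.0 , 0.0417, -0.0002, 0.0318 , 0.0],
0.24 [ -0.0, -12.4, -0.0 , 0.0463, -0.0002, 0.0370 , 0.0],

0.28 [ 0.0, -2.1, -0.0 , 0.0074, 0.0000, 0.0057 , 0.0],
0.32 [ 0.0, -4.1, 0.0 , 0.0146, -0.0000, 0.0117 , 0.0],
0.36 [ 0.0, -6.2, -0.0 , 0.0216, 0.0000, 0.0179 , 0.0],
0.4 [ -0.0, -8.3, 0.0 , 0.0283, 0.0000, 0.0245 , 0.0],
0.44 [ 0.0, -10.3, 0.0 , 0.0348, 0.0000, 0.0313 , 0.0],
0.48 [ -0.0, -12.4, -0.0 , 0.0411, 0.0000, 0.0384 , 0.0],
0.52 [ 0.0, -14.4, 0.0 , 0.0471, 0.0000, 0.0457 , 0.0],
0.55 [ -0.0, -16.0, -0.0 , 0.0514, 0.0000, 0.0514 , 0.0],
0.58 [ 0.0, -17.5, 0.0 , 0.0555, -0.0000, 0.0571 , 0.0],
0.6 [ -0.0, -18.6, -0.0 , 0.0582, 0.0000, 0.0611 , 0.0],
```

In the tool's units: 0.0268 m is 0.067, 0.0242 m is 0.0605, -6.2 degrees is -0.0689.

>>> {"op": "apply_moves", "data": {
  "motion": [
    [[0, 0, 0, 0.0063, 0, 0, 0], [0, 0, 0, 0.0125, 0, 0, 0], [0, -0.0089, 0, 0.0188, 0, 0.0043, 0], [0, -0.0178, 0, 0.0268, 0, 0.0095, 0], [0, -0.0267, 0, 0.0335, 0, 0.015, 0], [0, -0.0344, 0, 0.0405, 0, 0.02, 0], [0, -0.0433, 0, 0.0473, 0, 0.0258, 0], [0, -0.0522, 0, 0.0538, 0, 0.0313, 0], [0, -0.0611, 0, 0.0605, 0, 0.037, 0], [0, -0.0689, 0, 0.067, 0, 0.0428, 0]]
  ],
  "force": 60
}}

```text
clock: 16.05
ee_pos: [0.5058, 0.0354, 0.2144]
ee_rot: [-3.141, 0.299, 1.563]
contact_force: [0.6, -2.7, -0.8]
grip_width: 0.184
grip_force: 60.0
```

```bash
python3 - <<'E'
from h import *
p,r,o=tool();P,Rw=pose(.12);print('err tool axes',(r.T@(P-p)).round(4),R.from_matrix(r.T@Rw).as_rotvec(degrees=True).round(2),o['contact_force'],o['torque'],o['q'].round(2))
rows([.15,.18,.21,.24,.28,.32,.36,.40,.44,.48],pose(.12))
print()
rows([.50,.52,.54,.56,.58,.6,.61,.62,.63,.64],pose(.48))
E
```

```text
err tool axes [-0.0004  0.     -0.0003] [-0.05  0.05 -0.  ] [ 0.55295899 -2.67101082 -0.76269595] [-0.3742179   0.06093698  0.0348226 ] [-0.62  0.49  0.43  1.88  0.12  0.89 -0.32]
0.15 [ 0.0, -1.5, 0.0 , 0.0056, 0.0000, 0.0042 , 0.0],
0.18 [ 0.0, -3.1, 0.0 , 0.0111, -0.0000, 0.0085 , 0.0],
0.21 [ -0.0, -4.6, -0.0 , 0.0164, -0.0000, 0.0130 , 0.0],
0.24 [ 0.0, -6.2, 0.0 , 0.0216, -0.0000, 0.0177 , 0.0],
0.28 [ 0.0, -8.3, 0.0 , 0.0284, 0.0000, 0.0241 , 0.0],
0.32 [ 0.0, -10.3, 0.0 , 0.0349, -0.0000, 0.0308 , 0.0],
0.36 [ 0.0, -12.4, 0.0 , 0.0412, 0.0000, 0.0378 , 0.0],
0.4 [ 0.0, -14.4, 0.0 , 0.0472, 0.0000, 0.0451 , 0.0],
0.44 [ 0.0, -16.5, 0.0 , 0.0529, 0.0000, 0.0525 , 0.0],
0.48 [ 0.0, -18.6, 0.0 , 0.0583, -0.0000, 0.0603 , 0.0],

0.5 [ -0.0, -1.0, -0.0 , 0.0037, 0.0000, 0.0029 , 0.0],
0.52 [ 0.0, -2.1, 0.0 , 0.0074, 0.0000, 0.0059 , 0.0],
0.54 [ 0.0, -3.1, 0.0 , 0.0110, -0.0000, 0.0089 , 0.0],
0.56 [ -0.0, -4.1, -0.0 , 0.0146, 0.0000, 0.0120 , 0.0],
0.58 [ 0.0, -5.2, 0.0 , 0.0181, -0.0000, 0.0152 , 0.0],
0.6 [ -0.0, -6.2, 0.0 , 0.0215, 0.0000, 0.0185 , 0.0],
0.61 [ 0.0, -6.7, 0.0 , 0.0232, 0.0000, 0.0202 , 0.0],
0.62 [ 0.0, -7.2, 0.0 , 0.0249, 0.0000, 0.0218 , 0.0],
0.63 [ 0.0, -7.7, 0.0 , 0.0266, -0.0000, 0.0235 , 0.0],
0.64 [ 0.0, -8.3, 0.0 , 0.0282, -0.0000, 0.0252 , 0.0],
```

In the tool's units: 0.0603 m is 0.1508, 0.0583 m is 0.1458, -18.6 degrees is -0.2067.

>>> {"op": "apply_moves", "data": {
  "motion": [
    [[0, -0.0167, 0, 0.014, 0, 0.0105, 0], [0, -0.0344, 0, 0.0278, 0, 0.0213, 0], [0, -0.0511, 0, 0.041, 0, 0.0325, 0], [0, -0.0689, 0, 0.054, 0, 0.0443, 0], [0, -0.0922, 0, 0.071, 0, 0.0603, 0], [0, -0.1144, 0, 0.0873, 0, 0.077, 0], [0, -0.1378, 0, 0.103, 0, 0.0945, 0], [0, -0.16, 0, 0.118, 0, 0.1128, 0], [0, -0.1833, 0, 0.1323, 0, 0.1313, 0], [0, -0.2067, 0, 0.1458, 0, 0.1508, 0]]
  ]
}}

```text
clock: 17.05
ee_pos: [0.5061, 0.0736, 0.1394]
ee_rot: [-3.141, 0.625, 1.563]
contact_force: [1.0, -2.3, -0.3]
grip_width: 0.188
grip_force: 60.0
```

In the tool's units: 0.0215 m is 0.0538, 0.0185 m is 0.0463, -6.2 degrees is -0.0689.

>>> {"op": "apply_moves", "data": {
  "motion": [
    [[0, -0.0111, 0, 0.0093, 0, 0.0073, 0], [0, -0.0233, 0, 0.0185, 0, 0.0148, 0], [0, -0.0344, 0, 0.0275, 0, 0.0223, 0], [0, -0.0456, 0, 0.0365, 0, 0.03, 0], [0, -0.0578, 0, 0.0453, 0, 0.038, 0], [0, -0.0689, 0, 0.0538, 0, 0.0463, 0], [0, -0.0689, 0, 0.0538, 0, 0.0463, 0]]
  ]
}}

```text
clock: 17.75
ee_pos: [0.5059, 0.0807, 0.1112]
ee_rot: [-3.139, 0.731, 1.565]
contact_force: [0.7, -0.7, 0.6]
grip_width: 0.186
grip_force: 60.0
```

```bash
python3 - <<'E'
from h import *
p,r,o=tool();P,Rw=pose(.60);print('err tool axes',(r.T@(P-p)).round(4),R.from_matrix(r.T@Rw).as_rotvec(degrees=True).round(2),o['contact_force'],o['torque'],o['q'].round(2))
im=grab_frame('top');cv2.imwrite('pics/v9.png',cv2.resize(im[170:280,250:390,::-1],(560,440),interpolation=cv2.INTER_CUBIC))
T=camera_params('top');q=proj(T,ringat(.6))[0];print('ring model crop',(q-[250,170])*4)
rows([.61,.62,.63,.64,.65,.66,.67],pose(.60))
for t in (.65,.7,.75,.8,.85,.9): print(t,pose(t)[0].round(3))
E
```

```text
err tool axes [-0.0016  0.0003 -0.0005] [-0.05  0.07  0.11] [ 0.65856181 -0.68385874  0.6191646 ] [0.14651626 0.05745997 0.01919355] [-0.95  0.9   0.54  1.79  0.26  0.94 -0.7 ]
ring model crop [188.49276096 259.26111357]
0.61 [ 0.0, -0.5, -0.0 , 0.0019, -0.0000, 0.0015 , 0.0],
0.62 [ 0.0, -1.0, 0.0 , 0.0037, 0.0000, 0.0029 , 0.0],
0.63 [ 0.0, -1.5, 0.0 , 0.0056, -0.0000, 0.0044 , 0.0],
0.64 [ 0.0, -2.1, 0.0 , 0.0074, -0.0000, 0.0060 , 0.0],
0.65 [ -0.0, -2.6, -0.0 , 0.0092, 0.0000, 0.0075 , 0.0],
0.66 [ 0.0, -3.1, 0.0 , 0.0110, -0.0000, 0.0091 , 0.0],
0.67 [ 0.0, -3.6, 0.0 , 0.0128, -0.0000, 0.0106 , 0.0],
0.65 [0.506 0.082 0.101]
0.7 [0.506 0.083 0.089]
0.75 [0.506 0.084 0.078]
0.8 [0.506 0.095 0.074]
0.85 [0.506 0.106 0.071]
0.9 [0.507 0.115 0.067]
```

View pics/v9.png

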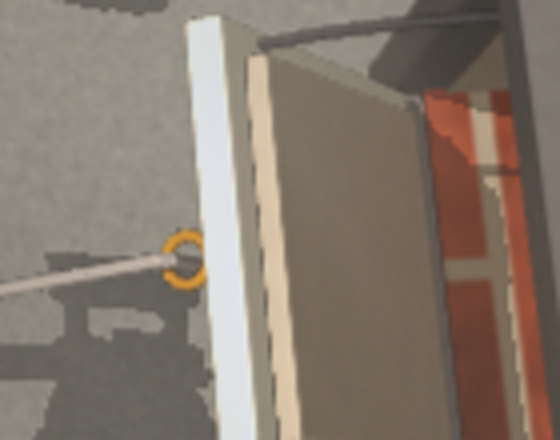

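In the tool's units: 0.011 m is 0.0275, 0.0092 m is 0.023, -3.1 degrees is -0.0344.

>>> {"op": "apply_moves", "data": {
  "motion": [
    [[0, -0.0056, 0, 0.0048, 0, 0.0038, 0], [0, -0.0111, 0, 0.0093, 0, 0.0073, 0], [0, -0.0167, 0, 0.014, 0, 0.011, 0], [0, -0.0233, 0, 0.0185, 0, 0.015, 0], [0, -0.0289, 0, 0.023, 0, 0.0188, 0], [0, -0.0344, 0, 0.0275, 0, 0.0228, 0], [0, -0.0344, 0, 0.0275, 0, 0.0228, 0]]
  ]
}}

```text
clock: 18.5
ee_pos: [0.5061, 0.0825, 0.0975]
ee_rot: [-3.14, 0.785, 1.564]
contact_force: [1.1, -1.4, 0.5]
grip_width: 0.184
grip_force: 60.0
```

```bash
python3 - <<'E'
from h import *
for a in (.66,.68,.70,.72,.74,.76,.78,.80,.82,.84,.86,.88):
    print('from',a);rows([a+.005,a+.01,a+.02],pose(a))
E
```

```text
from 0.66
0.665 [ -0.0, -0.3, -0.0 , 0.0009, -0.0000, 0.0007 , 0.0],
0.67 [ 0.0, -0.5, 0.0 , 0.0019, -0.0000, 0.0015 , 0.0],
0.68 [ -0.0, -1.0, -0.0 , 0.0037, 0.0000, 0.0030 , 0.0],
from 0.68
0.685 [ 0.0, -0.3, 0.0 , 0.0009, -0.0000, 0.0007 , 0.0],
0.6900000000000001 [ 0.0, -0.5, 0.0 , 0.0019, -0.0000, 0.0015 , 0.0],
0.7000000000000001 [ 0.0, -1.0, 0.0 , 0.0037, -0.0000, 0.0030 , 0.0],
from 0.7
0.705 [ -0.0, -0.3, -0.0 , 0.0009, 0.0000, 0.0007 , 0.0],
0.71 [ -0.0, -0.5, 0.0 , 0.0019, 0.0000, 0.0015 , 0.0],
0.72 [ 0.0, -1.0, 0.0 , 0.0037, 0.0000, 0.0030 , 0.0],
from 0.72
0.725 [ -0.0, -0.3, -0.0 , 0.0009, -0.0000, 0.0007 , 0.0],
0.73 [ -0.0, -0.5, -0.0 , 0.0019, -0.0000, 0.0015 , 0.0],
0.74 [ -0.0, -1.0, -0.0 , 0.0037, -0.0000, 0.0030 , 0.0],
from 0.74
0.745 [ 0.0, -0.3, 0.0 , 0.0009, -0.0000, 0.0007 , 0.0],
0.75 [ -0.0, -0.2, 0.0 , 0.0019, 0.0000, 0.0006 , 0.0],
0.76 [ -0.0, 0.4, 0.0 , 0.0039, 0.0000, -0.0007 , 0.0],
from 0.76
0.765 [ -0.0, 0.3, 0.0 , 0.0010, 0.0000, -0.0006 , 0.0],
0.77 [ -0.0, 0.6, 0.0 , 0.0020, -0.0000, -0.0012 , 0.0],
0.78 [ -0.0, 1.1, -0.0 , 0.0040, -0.0000, -0.
[... 408 characters left out ...]
, 0.3, 0.0 , 0.0010, -0.0000, -0.0005 , 0.0],
0.83 [ -0.0, 0.6, 0.0 , 0.0019, -0.0000, -0.0009 , 0.0],
0.84 [ 0.0, 1.1, 0.0 , 0.0039, 0.0000, -0.0019 , 0.0],
from 0.84
0.845 [ -0.0, 0.3, 0.0 , 0.0010, 0.0000, -0.0004 , 0.0],
0.85 [ 0.0, 0.5, 0.0 , 0.0019, -0.0000, -0.0009 , 0.0],
0.86 [ -0.0, 1.1, -0.0 , 0.0038, -0.0000, -0.0017 , 0.0],
from 0.86
0.865 [ -0.0, 0.3, 0.0 , 0.0010, -0.0000, -0.0004 , 0.0],
0.87 [ 0.0, 0.5, 0.0 , 0.0019, -0.0000, -0.0008 , 0.0],
0.88 [ 0.0, 1.1, 0.0 , 0.0038, -0.0000, -0.0015 , 0.0],
from 0.88
0.885 [ -0.0, 0.3, -0.0 , 0.0009, 0.0000, -0.0003 , 0.0],
0.89 [ -0.0, 0.5, -0.0 , 0.0019, -0.0000, -0.0007 , 0.0],
0.9 [ -0.0, 1.1, -0.0 , 0.0037, 0.0000, -0.0014 , 0.0],
```

In the tool's units: 0.0037 m is 0.0093, 0.0019 m is 0.0048, -1 degrees is -0.0111.

>>> {"op": "apply_moves", "data": {
  "motion": [
    [[0, -0.0033, 0, 0.0023, 0, 0.0018, 0], [0, -0.0056, 0, 0.0048, 0, 0.0038, 0], [0, -0.0089, 0, 0.007, 0, 0.0055, 0], [0, -0.0111, 0, 0.0093, 0, 0.0075, 0], [0, -0.0111, 0, 0.0093, 0, 0.0075, 0]]
  ]
}}

```text
clock: 19.0
ee_pos: [0.5062, 0.0827, 0.0933]
ee_rot: [-3.14, 0.802, 1.563]
contact_force: [0.4, -1.2, 0.6]
grip_width: 0.186
grip_force: 60.0
```

In the tool's units: 0.0037 m is 0.0093, 0.003 m is 0.0075, -1 degrees is -0.0111.

>>> {"op": "apply_moves", "data": {
  "motion": [
    [[0, -0.0033, 0, 0.0023, 0, 0.0018, 0], [0, -0.0056, 0, 0.0048, 0, 0.0038, 0], [0, -0.0089, 0, 0.007, 0, 0.0055, 0], [0, -0.0111, 0, 0.0093, 0, 0.0075, 0], [0, -0.0111, 0, 0.0093, 0, 0.0075, 0]]
  ]
}}

```text
clock: 19.5
ee_pos: [0.5062, 0.0831, 0.0884]
ee_rot: [-3.14, 0.82, 1.563]
contact_force: [0.0, -1.8, 0.6]
grip_width: 0.187
grip_force: 60.0
```

In the tool's units: 0.0037 m is 0.0093, 0.003 m is 0.0075, -1 degrees is -0.0111.

>>> {"op": "apply_moves", "data": {
  "motion": [
    [[0, -0.0033, 0, 0.0023, 0, 0.0018, 0], [0, -0.0056, 0, 0.0048, 0, 0.0038, 0], [0, -0.0089, 0, 0.007, 0, 0.0055, 0], [0, -0.0111, 0, 0.0093, 0, 0.0075, 0], [0, -0.0111, 0, 0.0093, 0, 0.0075, 0]]
  ]
}}

```text
clock: 20.0
ee_pos: [0.5062, 0.0835, 0.0837]
ee_rot: [-3.14, 0.837, 1.564]
contact_force: [-0.5, -0.4, 0.8]
grip_width: 0.187
grip_force: 60.0
```

In the tool's units: 0.0037 m is 0.0093, 0.003 m is 0.0075, -1 degrees is -0.0111.

>>> {"op": "apply_moves", "data": {
  "motion": [
    [[0, -0.0033, 0, 0.0023, 0, 0.0018, 0], [0, -0.0056, 0, 0.0048, 0, 0.0038, 0], [0, -0.0089, 0, 0.007, 0, 0.0055, 0], [0, -0.0111, 0, 0.0093, 0, 0.0075, 0], [0, -0.0111, 0, 0.0093, 0, 0.0075, 0]]
  ]
}}

```text
clock: 20.5
ee_pos: [0.5062, 0.0837, 0.0789]
ee_rot: [-3.14, 0.855, 1.564]
contact_force: [-0.5, -1.7, 0.7]
grip_width: 0.187
grip_force: 60.0
```

```bash
python3 - <<'E'
from h import *
p,r,o=tool();P,Rw=pose(.74);print('err',(r.T@(P-p)).round(4),R.from_matrix(r.T@Rw).as_rotvec(degrees=True).round(2),o['contact_force'],o['torque'])
T=camera_params('top');S=camera_params('scene')
for cn,c in (('top',T),('scene',S)):
    im=grab_frame(cn);cv2.imwrite(f'pics/{cn}10.png',im[:,:,::-1])
    print(cn,[(n,[(np.round(x['pixel'],1).tolist(),round(x['p'],2)) for x in tip_of(n,cn)[:1]]) for n in ('ring','hook')],'model',proj(c,np.array([ringat(t) for t in (.6,.7,.74)])).round(1).tolist())
c=camera_params('wrist');w=grab_frame('wrist')[:,:,::-1].astype(int)
k=np.where(w[:,254,2]-w[:,254,0]>60)[0];print(k.min(),k.max())
# brass pixels
im=cv2.imread('pics/top10.png').astype(int);m=(im[:,:,2]-im[:,:,0]>90);m[:,:280]=0;m[:,350:]=0;m[:190]=0;m[270:]=0
y,x=np.where(m);print(x.min(),x.max(),y.min(),y.max(),x.size) if x.size else 0
E
```

```text
err [-0.0004  0.0001 -0.0003] [-0.04 -0.08  0.04] [-0.490308   -1.67651235  0.73613939] [0.12007162 0.05656917 0.0466849 ]
top [('ring', [([286.9, 236.0], 0.51)]), ('hook', [([285.6, 236.7], 0.79)])] model [[297.1, 234.8], [289.8, 236.3], [287.1, 236.9]]
scene [('ring', [([268.0, 148.9], 0.71)]), ('hook', [([266.3, 152.8], 0.67)])] model [[266.5, 140.6], [267.6, 147.3], [268.0, 149.9]]
49 304
282 288 230 243 32
```

In the tool's units: 0.0039 m is 0.0098, 0.0029 m is 0.0073, 0.4 degrees is 0.0044.

>>> {"op": "apply_moves", "data": {
  "motion": [
    [[0, -0.0033, 0, 0.0023, 0, 0.0018, 0], [0, -0.0022, 0, 0.0048, 0, 0.0015, 0], [0, 0.0011, 0, 0.0073, 0, 0, 0], [0, 0.0044, 0, 0.0098, 0, -0.0018, 0], [0, 0.0044, 0, 0.0098, 0, -0.0018, 0]]
  ]
}}

```text
clock: 21.35
ee_pos: [0.5064, 0.0866, 0.0769]
ee_rot: [-3.141, 0.847, 1.562]
contact_force: [-0.1, -1.6, 0.6]
grip_width: 0.186
grip_force: 60.0
```

In the tool's units: 0.004 m is 0.01, 0.003 m is 0.0075, 1.1 degrees is 0.0122.

>>> {"op": "apply_moves", "data": {
  "motion": [
    [[0, 0.0033, 0, 0.0025, 0, -0.0015, 0], [0, 0.0067, 0, 0.005, 0, -0.003, 0], [0, 0.0089, 0, 0.0075, 0, -0.0045, 0], [0, 0.0122, 0, 0.01, 0, -0.006, 0], [0, 0.0122, 0, 0.01, 0, -0.006, 0]]
  ]
}}

```text
clock: 21.85
ee_pos: [0.5064, 0.0912, 0.0754]
ee_rot: [-3.141, 0.828, 1.562]
contact_force: [0.6, -1.9, 0.8]
grip_width: 0.187
grip_force: 60.0
```

In the tool's units: 0.0039 m is 0.0098, 0.003 m is 0.0075, 1.1 degrees is 0.0122.

>>> {"op": "apply_moves", "data": {
  "motion": [
    [[0, 0.0033, 0, 0.0025, 0, -0.0015, 0], [0, 0.0067, 0, 0.005, 0, -0.0028, 0], [0, 0.0089, 0, 0.0075, 0, -0.0043, 0], [0, 0.0122, 0, 0.0098, 0, -0.0055, 0], [0, 0.0122, 0, 0.0098, 0, -0.0055, 0]]
  ]
}}

```text
clock: 22.35
ee_pos: [0.5064, 0.0943, 0.0747]
ee_rot: [-3.141, 0.811, 1.562]
contact_force: [-0.2, -5.5, 3.0]
grip_width: 0.186
grip_force: 60.0
```

In the tool's units: 0.002 m is 0.005, -0.001 m is -0.0025, 0.6 degrees is 0.0067.

>>> {"op": "apply_moves", "data": {
  "motion": [
    [[0, 0.0033, 0, 0.0025, 0, -0.0013, 0], [0, 0.0067, 0, 0.005, 0, -0.0025, 0], [0, 0.0067, 0, 0.005, 0, -0.0025, 0]]
  ]
}}

```text
clock: 22.65
ee_pos: [0.5063, 0.0954, 0.0746]
ee_rot: [-3.141, 0.802, 1.561]
contact_force: [0.3, -6.0, 5.9]
grip_width: 0.187
grip_force: 60.0
```

In the tool's units: 0.0019 m is 0.0048, -0.001 m is -0.0025, 0.5 degrees is 0.0056.

>>> {"op": "apply_moves", "data": {
  "motion": [
    [[0, 0.0033, 0, 0.0025, 0, -0.0013, 0], [0, 0.0056, 0, 0.0048, 0, -0.0025, 0], [0, 0.0056, 0, 0.0048, 0, -0.0025, 0]]
  ]
}}

```text
clock: 22.95
ee_pos: [0.5063, 0.0966, 0.0744]
ee_rot: [-3.14, 0.795, 1.561]
contact_force: [0.2, -8.2, 6.7]
grip_width: 0.184
grip_force: 60.0
```

```bash
python3 - <<'E'
from h import *
p,r,o=tool();P,Rw=pose(.82);print('err',(r.T@(P-p)).round(4),R.from_matrix(r.T@Rw).as_rotvec(degrees=True).round(2),o['contact_force'],o['torque'],r.T@(o['contact_force']+[0,0,1.7]))
im=grab_frame('wrist');w=im[:,:,::-1].astype(int);k=np.where(w[:,254,2]-w[:,254,0]>60)[0];print(k.min(),k.max())
im=grab_frame('top')[:,:,::-1].astype(int);T=camera_params('top')
m=(im[:,:,2]-im[:,:,0]>90);m[:,:265]=0;m[:,350:]=0;m[:190]=0;m[270:]=0
y,x=np.where(m);print(x.min(),x.max(),y.min(),y.max(),x.size) if x.size else 0
print(proj(T,np.array([ringat(t) for t in (.74,.78,.8,.82)])).round(1).tolist())
E
```

```text
err [ 0.0033  0.0001 -0.0009] [-0.14  0.26 -0.07] [ 0.21518675 -8.16544365  6.73666418] [-1.84222893  0.04275418  0.09605544] [-11.73899595   0.29544942  -0.08222837]
49 304
278 282 231 244 23
[[287.1, 236.9], [284.6, 237.5], [283.4, 237.9], [282.2, 238.2]]
```

In the tool's units: 0.0019 m is 0.0048, -0.0009 m is -0.0023, 0.5 degrees is 0.0056.

>>> {"op": "apply_moves", "data": {
  "motion": [
    [[0, 0.0033, 0, 0.0025, 0, -0.0013, 0], [0, 0.0056, 0, 0.0048, 0, -0.0023, 0], [0, 0.0056, 0, 0.0048, 0, -0.0023, 0]]
  ]
}}

```text
clock: 23.35
ee_pos: [0.5063, 0.0978, 0.0742]
ee_rot: [-3.14, 0.788, 1.56]
contact_force: [0.1, -6.9, 7.9]
grip_width: 0.181
grip_force: 60.0
```

In the tool's units: 0.0019 m is 0.0048, 0.001 m is 0.0025, 0.5 degrees is 0.0056.

>>> {"op": "apply_moves", "data": {
  "motion": [
    [[0, 0.0033, 0, 0.0025, 0, -0.0013, 0], [0, 0.0056, 0, 0.0048, 0, -0.0023, 0], [0, 0.0056, 0, 0.0048, 0, -0.0023, 0]]
  ]
}}

```text
clock: 23.65
ee_pos: [0.5063, 0.0996, 0.0736]
ee_rot: [-3.14, 0.779, 1.56]
contact_force: [0.1, -8.1, 7.5]
grip_width: 0.188
grip_force: 60.0
```

In the tool's units: 0.0019 m is 0.0048, 0.001 m is 0.0025, 0.5 degrees is 0.0056.

>>> {"op": "apply_moves", "data": {
  "motion": [
    [[0, 0.0033, 0, 0.0025, 0, -0.001, 0], [0, 0.0056, 0, 0.0048, 0, -0.0023, 0], [0, 0.0056, 0, 0.0048, 0, -0.0023, 0]]
  ]
}}

```text
clock: 23.95
ee_pos: [0.5064, 0.1021, 0.0725]
ee_rot: [-3.14, 0.769, 1.56]
contact_force: [0.3, -8.7, 5.7]
grip_width: 0.184
grip_force: 60.0
```

```bash
python3 - <<'E'
from h import *
p,r,o=tool();P,Rw=pose(.85);print('err',(r.T@(P-p)).round(4),R.from_matrix(r.T@Rw).as_rotvec(degrees=True).round(2),r.T@(o['contact_force']+[0,0,1.7]))
im=grab_frame('wrist');w=im[:,:,::-1].astype(int);k=np.where(w[:,254,2]-w[:,254,0]>60)[0];print(k.min(),k.max())
im=grab_frame('top')[:,:,::-1].astype(int);T=camera_params('top')
m=(im[:,:,2]-im[:,:,0]>90);m[:,:265]=0;m[:,350:]=0;m[:190]=0;m[270:]=0
y,x=np.where(m);print(x.min(),x.max(),y.min(),y.max(),x.size) if x.size else 0
E
```

```text
err [ 0.0038  0.     -0.001 ] [-0.15  0.44 -0.09] [-11.42556988   0.37111952   0.73952732]
49 304
277 280 232 244 18
```

In the tool's units: 0.0019 m is 0.0048, 0.001 m is 0.0025, 0.5 degrees is 0.0056.

>>> {"op": "apply_moves", "data": {
  "motion": [
    [[0, 0.0033, 0, 0.0025, 0, -0.001, 0], [0, 0.0056, 0, 0.0048, 0, -0.0023, 0], [0, 0.0056, 0, 0.0048, 0, -0.0023, 0]]
  ]
}}

```text
clock: 24.35
ee_pos: [0.5064, 0.1056, 0.0708]
ee_rot: [-3.141, 0.758, 1.561]
contact_force: [-0.1, -6.4, 3.1]
grip_width: 0.184
grip_force: 60.0
```

>>> {"op": "apply_moves", "data": {
  "motion": [
    [[0, 0, 0, 0, 0, 0, 0], [0, 0, 0, 0, 0, 0, 0]]
  ]
}}

```text
clock: 24.55
ee_pos: [0.5063, 0.1058, 0.0705]
ee_rot: [-3.14, 0.757, 1.562]
contact_force: [-0.4, -6.4, 3.9]
grip_width: 0.189
grip_force: 60.0
```

```bash
python3 - <<'E'
from h import *
p,r,o=tool();P,Rw=pose(.86);print('err',(r.T@(P-p)).round(4),r.T@(o['contact_force']+[0,0,1.7]))
for cn in ('top','scene'):
    im=grab_frame(cn);cv2.imwrite(f'pics/{cn}11.png',im[:,:,::-1]);T=camera_params(cn);im=im[:,:,::-1].astype(int)
    print(cn,[(n,[(np.round(x['pixel'],1).tolist(),round(x['p'],2)) for x in tip_of(n,cn)[:1]]) for n in ('ring','hook')],'model',proj(T,np.array([ringat(t) for t in (.8,.82,.84,.86,.88)])).round(1).tolist(),'hookmodel',proj(T,p+r@HK).round(1))
    if cn=='top':
        m=(im[:,:,2]-im[:,:,0]>90);m[:,:265]=0;m[:,350:]=0;m[:190]=0;m[270:]=0
        y,x=np.where(m);print(x.min(),x.max(),y.min(),y.max(),x.size) if x.size else 0
E
```

```text
err [ 0.0017  0.0001 -0.0006] [-8.5235879  -0.31219226  0.33424475]
top [('ring', [([280.7, 240.1], 0.92)]), ('hook', [([280.8, 238.7], 0.77)])] model [[283.4, 237.9], [282.2, 238.2], [281.1, 238.5], [280.0, 238.8], [279.0, 239.1]] hookmodel [[278.8 239.1]]
276 279 233 244 16
scene [('ring', [([268.8, 157.2], 0.7)]), ('hook', [([269.3, 157.8], 0.73)])] model [[268.5, 153.5], [268.7, 154.7], [268.9, 155.9], [269.0, 157.0], [269.2, 158.2]] hookmodel [[269.3 158.3]]
```

In the tool's units: 0.001 m is 0.0025, -0.0004 m is -0.001, 0.3 degrees is 0.0033.

>>> {"op": "apply_moves", "data": {
  "motion": [
    [[0, 0.0033, 0, 0.0025, 0, -0.001, 0], [0, 0.0033, 0, 0.0025, 0, -0.001, 0]]
  ]
}}

```text
clock: 25.05
ee_pos: [0.5064, 0.1075, 0.0697]
ee_rot: [-3.141, 0.751, 1.562]
contact_force: [1.0, -5.2, 2.7]
grip_width: 0.186
grip_force: 60.0
```

In the tool's units: 0.001 m is 0.0025, -0.0004 m is -0.001, 0.3 degrees is 0.0033.

>>> {"op": "apply_moves", "data": {
  "motion": [
    [[0, 0.0033, 0, 0.0025, 0, -0.001, 0], [0, 0.0033, 0, 0.0025, 0, -0.001, 0]]
  ]
}}

```text
clock: 25.25
ee_pos: [0.5064, 0.1079, 0.0698]
ee_rot: [-3.14, 0.747, 1.562]
contact_force: [0.5, -5.7, 3.4]
grip_width: 0.186
grip_force: 60.0
```

```bash
python3 - <<'E'
from h import *
p,r,o=tool();P,Rw=pose(.87);print('err',(r.T@(P-p)).round(4),r.T@(o['contact_force']+[0,0,1.7]),'hook-ring dist vs th',[(t,np.linalg.norm(p+r@HK-ringat(t)).round(4)) for t in (.82,.83,.84,.85,.86,.87,.88)])
im=grab_frame('wrist');w=im[:,:,::-1].astype(int);k=np.where(w[:,254,2]-w[:,254,0]>60)[0];print(k.min(),k.max())
im=grab_frame('top');im=im[:,:,::-1].astype(int)
m=(im[:,:,2]-im[:,:,0]>70);m[:,:265]=0;m[:,350:]=0;m[:190]=0;m[270:]=0
y,x=np.where(m);print(x.min(),x.max(),y.min(),y.max(),x.size) if x.size else 0
E
```

```text
err [ 0.0016  0.0001 -0.0005] [-7.6342504   0.55028929  0.17222554] hook-ring dist vs th [(0.82, np.float64(0.0136)), (0.83, np.float64(0.0117)), (0.84, np.float64(0.0097)), (0.85, np.float64(0.0078)), (0.86, np.float64(0.0059)), (0.87, np.float64(0.004)), (0.88, np.float64(0.0021))]
49 304
275 278 233 245 16
```

In the tool's units: 0.001 m is 0.0025, -0.0004 m is -0.001, 0.3 degrees is 0.0033.

>>> {"op": "apply_moves", "data": {
  "motion": [
    [[0, 0.0033, 0, 0.0025, 0, -0.001, 0], [0, 0.0033, 0, 0.0025, 0, -0.001, 0]]
  ]
}}

```text
clock: 25.55
ee_pos: [0.5063, 0.1082, 0.0698]
ee_rot: [-3.14, 0.743, 1.561]
contact_force: [0.0, -6.6, 4.9]
grip_width: 0.186
grip_force: 60.0
```

```bash
python3 - <<'E'
from h import *
rows([(.875,.002),(.87,-.0015)],pose(.875))
E
```

```text
(0.875, 0.002) [ 0.0, -0.9, 0.0 , -0.0036, 0.0000, 0.0017 , 0.0],
(0.87, -0.0015) [ 0.0, -2.0, 0.0 , -0.0082, 0.0000, 0.0038 , 0.0],
```

In the tool's units: -0.005 m is -0.0125, -0.0036 m is -0.009, -1.2 degrees is -0.0133.

>>> {"op": "apply_moves", "data": {
  "motion": [
    [[0, -0.0033, 0, -0.003, 0, 0.0015, 0], [0, -0.0067, 0, -0.006, 0, 0.003, 0], [0, -0.01, 0, -0.009, 0, 0.0043, 0], [0, -0.0133, 0, -0.0125, 0, 0.0058, 0], [0, -0.0133, 0, -0.0125, 0, 0.0058, 0]]
  ]
}}

```text
clock: 26.05
ee_pos: [0.5063, 0.1066, 0.0693]
ee_rot: [-3.141, 0.758, 1.564]
contact_force: [-0.2, -0.9, -1.2]
grip_width: 0.185
grip_force: 60.0
```

```bash
python3 - <<'E'
from h import *
p,r,o=tool();print(p,'F',r.T@(o['contact_force']+[0,0,1.7]),'hook-ring',[(t,(p+r@HK-ringat(t)).round(4)) for t in (.84,.86,.88)])
im=grab_frame('top');cv2.imwrite('pics/top12.png',im[:,:,::-1]);im=im[:,:,::-1].astype(int)
m=(im[:,:,2]-im[:,:,0]>70);m[:,:265]=0;m[:,350:]=0;m[:190]=0;m[270:]=0
y,x=np.where(m);print(x.min(),x.max(),y.min(),y.max(),x.size) if x.size else 0
E
```

```text
[0.50634719 0.10660041 0.06933132] F [-1.04820895 -0.15066626  0.23849809] hook-ring [(0.84, array([ 0.0001,  0.0053, -0.0073])), (0.86, array([ 0.0001,  0.0033, -0.004 ])), (0.88, array([ 0.0001,  0.0014, -0.0007]))]
275 278 233 245 16
```

In the tool's units: -0.012 m is -0.03, -0.009 m is -0.0225.

>>> {"op": "apply_moves", "data": {
  "motion": [
    [[0, 0, 0, -0.0025, 0, 0, 0], [0, 0, 0, -0.005, 0, 0, 0], [0, 0, 0, -0.0063, 0, 0, 0], [0, 0, 0, -0.0075, 0, -0.0075, 0], [0, 0, 0, -0.009, 0, -0.015, 0], [0, 0, 0, -0.0105, 0, -0.0225, 0], [0, 0, 0, -0.012, 0, -0.03, 0], [0, 0, 0, -0.012, 0, -0.03, 0]]
  ]
}}

```text
clock: 26.9
ee_pos: [0.5068, 0.1104, 0.0827]
ee_rot: [3.141, 0.76, 1.562]
contact_force: [-0.2, -0.1, -1.4]
grip_width: 0.187
grip_force: 60.0
```

In the tool's units: -0.055 m is -0.1375, -0.035 m is -0.0875.

>>> {"op": "apply_moves", "data": {
  "motion": [
    [[0, 0, 0, -0.002, 0, -0.01, 0], [0, 0, 0, -0.004, 0, -0.02, 0], [0, 0, 0, -0.006, 0, -0.0313, 0], [0, 0, 0, -0.0083, 0, -0.0425, 0], [0, 0, 0, -0.0105, 0, -0.055, 0], [0, 0, 0, -0.0133, 0, -0.07, 0], [0, 0, 0, -0.0168, 0, -0.0875, 0], [0, 0, 0, -0.0168, 0, -0.1125, 0], [0, 0, 0, -0.0168, 0, -0.1375, 0], [0, 0, 0, -0.0168, 0, -0.1375, 0]]
  ]
}}

```text
clock: 27.9
ee_pos: [0.5076, 0.1449, 0.1275]
ee_rot: [3.14, 0.758, 1.563]
contact_force: [0.7, 0.2, -2.4]
grip_width: 0.185
grip_force: 60.0
```

```bash
python3 - <<'E'
from h import *
p,r,o=tool();print(o['clock'],p,o['contact_force'],'hook',p+r@HK,'ring',ringat(.865))
im=grab_frame('top');print([(n,[(np.round(x['pixel'],1).tolist(),round(x['p'],2)) for x in tip_of(n,'top')[:2]]) for n in ('ring','hook')]);im=im[:,:,::-1].astype(int)
m=(im[:,:,2]-im[:,:,0]>70);m[:,:265]=0;m[:,350:]=0;m[:190]=0;m[270:]=0
y,x=np.where(m);print(x.min(),x.max(),y.min(),y.max(),x.size) if x.size else 0
# lift & level, heading -90, away
move(np.array([.49,.20,.30]),frame(KY,0.2))
E
```

```text
27.9 [0.50760487 0.14487938 0.12750044] [ 0.72959746  0.17145641 -2.42529982] hook [0.50680083 0.04375769 0.23232204] ring [0.5055883  0.0026574  0.17736438]
[('ring', [([342.8, 242.1], 0.69), ([278.4, 239.7], 0.66)]), ('hook', [([262.7, 234.7], 0.89)])]
275 277 233 244 27
turn [-6.000e-02  3.212e+01 -1.000e-02] shift [-0.0781 -0.0173 -0.1648] dist 0.183
```

In the tool's units: -0.165 m is -0.4125, -0.15 m is -0.375, 32 degrees is 0.3556.

>>> {"op": "apply_moves", "data": {
  "motion": [
    [[0, 0.0222, 0, -0.0125, -0.0025, -0.03, 0], [0, 0.0667, 0, -0.0375, -0.0075, -0.08, 0], [0, 0.1333, 0, -0.0725, -0.015, -0.155, 0], [0, 0.2, 0, -0.11, -0.025, -0.2325, 0], [0, 0.2667, 0, -0.1475, -0.0325, -0.31, 0], [0, 0.3222, 0, -0.1775, -0.04, -0.375, 0], [0, 0.3556, 0, -0.195, -0.0425, -0.4125, 0], [0, 0.3556, 0, -0.195, -0.0425, -0.4125, 0]]
  ]
}}

```text
clock: 28.85
ee_pos: [0.4916, 0.1981, 0.3029]
ee_rot: [3.138, 0.199, 1.557]
contact_force: [0.6, 1.1, -2.6]
grip_width: 0.187
grip_force: 60.0
```

```bash
python3 - <<'E'
from h import *
p,r,o=tool();print(o['clock'],p)
move(np.array([.4803,.2852,.25]),frame(-.018,0))
E
```

```text
28.85 [0.4916497  0.19813123 0.30294548]
turn [ -8.77   9.15 -89.4 ] shift [ 0.0957 -0.0127  0.0346] dist 0.103
```

In the tool's units: 0.083 m is 0.2075, 0.074 m is 0.185, -77.5 degrees is -0.8611.

>>> {"op": "apply_moves", "data": {
  "motion": [
    [[-0.0044, 0.0044, -0.0444, 0.01, -0.0025, 0.0025, 0], [-0.0133, 0.0133, -0.1333, 0.0325, -0.005, 0.01, 0], [-0.0222, 0.0222, -0.2222, 0.0525, -0.0075, 0.0175, 0], [-0.0311, 0.0322, -0.3167, 0.075, -0.01, 0.0275, 0], [-0.04, 0.0411, -0.4111, 0.1, -0.0125, 0.035, 0], [-0.0489, 0.0511, -0.5, 0.12, -0.015, 0.0425, 0], [-0.0578, 0.06, -0.5889, 0.1425, -0.02, 0.05, 0], [-0.0667, 0.0689, -0.6778, 0.1625, -0.0225, 0.06, 0], [-0.0756, 0.0789, -0.7722, 0.185, -0.025, 0.0675, 0], [-0.0844, 0.0878, -0.8611, 0.2075, -0.0275, 0.075, 0]]
  ]
}}

```text
clock: 29.85
ee_pos: [0.4786, 0.2751, 0.2514]
ee_rot: [-3.116, 0.016, 2.927]
contact_force: [-0.5, -0.0, -1.5]
grip_width: 0.184
grip_force: 60.0
```

```bash
python3 - <<'E'
from h import *
p,r,o=tool();print(o['clock'],p)
move(np.array([.4803,.2852,.16]),frame(-.018,0))
E
```

```text
29.85 [0.47859161 0.27509956 0.25138875]
turn [ -1.58   0.78 -11.28] shift [0.002  0.0126 0.0911] dist 0.092
```

In the tool's units: 0.091 m is 0.2275, 0.0126 m is 0.0315, -1.5 degrees is -0.0167.

>>> {"op": "apply_moves", "data": {
  "motion": [
    [[-0.0089, 0.0044, -0.0611, 0.0025, 0.015, 0.025, 0], [-0.0167, 0.0078, -0.1167, 0.005, 0.03, 0.075, 0], [-0.0178, 0.0089, -0.1256, 0.005, 0.0315, 0.1375, 0], [-0.0178, 0.0089, -0.1256, 0.005, 0.0315, 0.195, 0], [-0.0178, 0.0089, -0.1256, 0.005, 0.0315, 0.2275, 0], [-0.0178, 0.0089, -0.1256, 0.005, 0.0315, 0.2275, 0], [-0.0178, 0.0089, -0.1256, 0.005, 0.0315, 0.2275, 0], [-0.0178, 0.0089, -0.1256, 0.005, 0.0315, 0.2275, 0]]
  ]
}}

```text
clock: 30.65
ee_pos: [0.4823, 0.2863, 0.1629]
ee_rot: [3.138, 0.004, 3.118]
contact_force: [-0.4, -0.1, -1.6]
grip_width: 0.186
grip_force: 60.0
```

```bash
python3 - <<'E'
from h import *
p,r,o=tool();print(o['clock'],p,o['ee_rot'])
move(np.array([.4803,.2852,.0464]),frame(-.018,0))
c=camera_params('wrist');w=grab_frame('wrist')[:,:,::-1].astype(int)
q=lambda x,z:proj(c,p+r@np.array([-(x-.029),0,-.0186-z])).round(1)
k=np.where(w[:,254,2]-w[:,254,0]>60)[0];print(k.min(),k.max(),q(-.07,.009))
for rr in (60,120,180,240,275):
    m=np.where(w[rr,200:310,2]-w[rr,200:310,0]>60)[0]+200;print(rr,m.min(),m.max())
for n in ('hook',):
    for cn in ('top','scene'):
        grab_frame(cn);print(cn,[np.round(t['pixel'],1) for t in tip_of('hook',cn)[:1]],proj(camera_params(cn),p+r@HK))
E
```

```text
30.65 [0.48229564 0.28634136 0.16294489] [3.13784571 0.00431767 3.11778693]
turn [ 0.21  0.25 -0.33] shift [ 0.0025 -0.0016  0.1165] dist 0.117
49 303 [[251.7  51. ]]
60 236 274
120 237 273
180 240 266
240 240 266
275 239 266
top [array([141.1, 191.4])] [[140.29735116 190.00799786]]
scene [array([250.6, 273.4])] [[251.10362617 273.51166193]]
```

In the tool's units: 0.116 m is 0.29, 0.0025 m is 0.0063, -0.3 degrees is -0.0033.

>>> {"op": "apply_moves", "data": {
  "motion": [
    [[0.0022, 0.0022, -0.0033, 0.005, -0.0025, 0.05, 0], [0.0022, 0.0022, -0.0033, 0.0063, -0.004, 0.1125, 0], [0.0022, 0.0022, -0.0033, 0.0063, -0.004, 0.1675, 0], [0.0022, 0.0022, -0.0033, 0.0063, -0.004, 0.2125, 0], [0.0022, 0.0022, -0.0033, 0.0063, -0.004, 0.245, 0], [0.0022, 0.0022, -0.0033, 0.0063, -0.004, 0.2675, 0], [0.0022, 0.0022, -0.0033, 0.0063, -0.004, 0.28, 0], [0.0022, 0.0022, -0.0033, 0.0063, -0.004, 0.2875, 0], [0.0022, 0.0022, -0.0033, 0.0063, -0.004, 0.29, 0], [0.0022, 0.0022, -0.0033, 0.0063, -0.004, 0.29, 0]]
  ]
}}

```text
clock: 31.9
ee_pos: [0.4805, 0.2852, 0.0472]
ee_rot: [3.141, 0.001, 3.123]
contact_force: [0.4, -0.2, -1.5]
grip_width: 0.189
grip_force: 60.0
```

In the tool's units: 0.0015 m is 0.0038, 0.001 m is 0.0025.

>>> {"op": "apply_moves", "data": {
  "motion": [
    [[0, 0, 0, 0, 0, 0.0025, 0], [0, 0, 0, 0, 0, 0.0038, 0], [0, 0, 0, 0, 0, 0.0038, 0]]
  ]
}}

```text
clock: 32.2
ee_pos: [0.4806, 0.2853, 0.0464]
ee_rot: [3.14, 0.002, 3.123]
contact_force: [-0.9, -0.3, 4.8]
grip_width: 0.188
grip_force: 60.0
```

In the tool's units: -0.0008 m is -0.002.

>>> {"op": "apply_moves", "data": {
  "motion": [
    [[0, 0, 0, 0, 0, -0.002, 0.03], [0, 0, 0, 0, 0, -0.002, 0.05], [0, 0, 0, 0, 0, -0.002, 0.07], [0, 0, 0, 0, 0, -0.002, 0.094], [0, 0, 0, 0, 0, -0.002, 0.094], [0, 0, 0, 0, 0, -0.002, 0.094], [0, 0, 0, 0, 0, -0.002, 0.094], [0, 0, 0, 0, 0, -0.002, 0.094], [0, 0, 0, 0, 0, -0.002, 0.094], [0, 0, 0, 0, 0, -0.002, 0.094]]
  ]
}}

```text
clock: 33.2
ee_pos: [0.4801, 0.285, 0.0461]
ee_rot: [3.141, 0.001, 3.123]
contact_force: [0.1, -0.2, 0.3]
grip_width: 0.983
grip_force: 0.0
```

In the tool's units: -0.203 m is -0.5075, -0.17 m is -0.425.

>>> {"op": "apply_moves", "data": {
  "motion": [
    [[0, 0, 0, 0, 0, -0.02, 0.094], [0, 0, 0, 0, 0, -0.0625, 0.094], [0, 0, 0, 0, 0, -0.125, 0.094], [0, 0, 0, 0, 0, -0.2, 0.094], [0, 0, 0, 0, 0, -0.275, 0.094], [0, 0, 0, 0, 0, -0.35, 0.094], [0, 0, 0, 0, 0, -0.425, 0.094], [0, 0, 0, 0.03, 0, -0.5075, 0.094], [0, 0, 0, 0.03, 0, -0.5075, 0.094], [0, 0, 0, 0.03, 0, -0.5075, 0.094]]
  ]
}}

```text
clock: 34.2
ee_pos: [0.4681, 0.2853, 0.2501]
ee_rot: [3.14, 0.002, 3.123]
contact_force: [-0.7, -0.2, -0.6]
grip_width: 1.0
grip_force: 0.0
```

```bash
python3 - <<'E'
from h import *
grab_frame('scene');grab_frame('scene')
p,r,o=tool();c=camera_params('wrist');im=grab_frame('wrist')[:,:,::-1].astype(int);print(o['clock'],p)
X=[]
for rr,z in [(95,.074),(110,.074),(130,.074),(150,.074),(170,.074),(188,.074),(240,.0685),(250,.0685),(260,.0685),(275,.0685)]:
    w=im[rr,235:282]; s=(w[:,2]-w[:,0]) if rr<195 else w.sum(1)
    th=(s.max()+np.median(s))/2; k=np.where(s>th)[0]+235
    X.append(onz(c,[(k.min()+k.max())/2,rr],z))
X=np.array(X);f=np.polyfit(X[:,0],X[:,1],1);print('yaw',f[0],'y at .448',np.polyval(f,.448),X[:,1].round(4))
for n,z in [('pole',.065),('hook',.053),('stand',0)]:
    for t in tip_of(n,'wrist')[:1]: print(n,np.round(t['pixel'],1),onz(c,t['pixel'],z).round(4))
k=np.where(np.abs(im[:,256,2]-im[:,256,0])>75)[0];print(k.min(),k.max(),onz(c,[256,k.min()],.074),onz(c,[256,k.max()+.5],.074))
for cn in ('top','scene'):
    a=grab_frame(cn);print(cn,[(n,[np.round(x['pixel'],1).tolist() for x in tip_of(n,cn)[:1]]) for n in ('pole','hook','ring','jar','mandrel','bench_block')])
    b=cv2.imread(f'pics/{cn}.png').astype(int)
    if cn=='top':
        i=a[:,:,::-1].astype(int);m=(i[:,:,2]-i[:,:,0]>70);m[:,:265]=0;m[:,350:]=0;m[:190]=0;m[270:]=0;y,x=np.where(m);print('ring',x.min(),x.max(),y.min(),y.max(),x.size)
E
```

```text
34.3 [0.46756501 0.28460882 0.24839726]
yaw -0.012937157510120562 y at .448 0.28762864950444345 [0.2887 0.2884 0.2881 0.2877 0.2868 0.2864 0.2864 0.2862 0.286  0.2857]
pole [255.1 149.1] [0.4473 0.2873 0.065 ]
hook [255.7 283.2] [0.6263 0.285  0.053 ]
stand [255.1 144. ] [0.4515 0.2874 0.    ]
87 203 [0.38070039 0.28934018 0.074     ] [0.50873004 0.28721534 0.074     ]
top [('pole', [[152.5, 282.0]]), ('hook', [[152.5, 202.1]]), ('ring', [[278.9, 239.0]]), ('jar', [[260.2, 157.9]]), ('mandrel', [[161.3, 157.9]]), ('bench_block', [[206.1, 163.5]])]
ring 275 278 233 245 30
scene [('pole', [[316.9, 260.7]]), ('hook', [[252.0, 276.3]]), ('ring', [[266.6, 158.1]]), ('jar', [[195.1, 203.6]]), ('mandrel', [[209.5, 286.7]]), ('bench_block', [[208.7, 246.9]])]
```

Pole is back where it lay, within about 1–2 mm. The hatch is still open, the bystanders haven't moved and the hand is clear, so I'm handing in.

```bash
python3 -c "
from rig import *
print(finish_job())"
```

```text
the job is handed in; nothing more can be done
None
```

The hatch clicked past its catch and stayed open at about 0.86 rad, with about 12 N the highest pull reading. The pole is back on its stand within about 2 mm and the bystanders are where they were; I handed the job in at about 35 s, no verdict came back, and I viewed 11 pictures, one over the limit of 10.

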